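# Bank the casting buttons

### The job

The brass casting buttons in the blue parts bin have to be locked away with the scrap. Take the scoop by its handle, scoop the five buttons up, push the loaded scoop down the chute of the green deposit box so that its nose opens the sprung flap and every button slides in, then draw the scoop out so that the flap shuts by itself and lay the scoop down flat on the desk. Do not touch the buttons with the fingers and leave everything else on the desk where it is.

Things in the scene. Friction and masses are not known exactly. Their poses are not given: they have to be found in the camera images.
- parts_bin: blue open-fronted parts bin, fixed (does not slide), 220 mm long (its x), 108 mm wide; its low front lip, 14 mm high, is at -x. Origin under its middle, z up. Inside 100 mm wide, flat floor 3 mm up, from x = -106 to the upright back wall at x = +106 mm. Back and sides 62 mm high; the sides' tops slope down from x = +15 mm to the front lip
- scoop: aluminium hand scoop with a wooden handle, about 130 g, flat on the desk. Origin under the middle of the flat blade, +x to the open nose, z up. Blade 90 mm long (x -45 to +45), 84 mm wide outside, 80 inside, sheet 1.8 mm; the front 18 mm is a bare flat lip, then side walls rise to 24 mm at 40 mm behind the nose and 33 mm at the closed back
- scoop_nose (a point): middle of the scoop's nose edge, on its underside: x = +45 mm in the scoop's frame; axes as the scoop's
- scoop_grip (a point): point to grip, on the handle's centre line, x = -98, z = +55 mm in the scoop's frame; axes as the scoop's. The handle is straight and flat-sided, 18 mm wide (scoop's y), 22 mm deep; it leaves the back at x = -45, z = 27 mm and rises away at 28 degrees to its end at x = -135, z = 75 mm; the wood begins 20 mm along it. A firm pinch (60 N or more) here carries the loaded scoop level
- deposit_box: green steel scrap box, fixed, 218 mm deep (x -103 to +115 mm), 104 mm wide plus a low flange 13 mm wide each side, roof 119 mm up. Origin under the middle of its base, z up, mouth to its -x. An open chute, 96 mm wide inside, slopes down to +x at 34 degrees for 100 mm; its cheeks stand 36 mm over the chute floor, 164 mm up at most. A flap closes its lower end; the inner floor is 4 mm up
- chute_top (a point): middle of the upper edge of the chute floor, 134 mm up, at x = -103 mm in the box's frame; axes as the box's
- chute_end (a point): middle of the lower edge of the chute floor, at the flap, 78 mm up, at x = -20 mm in the box's frame; axes as the box's. Past this edge things drop into the box
- flap (a joint): sprung one-way flap at the chute's lower end, rad: 0 = shut (square to the chute floor), growing as it swings inward, at most 1.3; it cannot swing outward. 92 mm wide; takes about 1.4 N at its edge to start, 3 N fully open, so the buttons' weight does not open it but the scoop's nose does. It then rides on the scoop's side walls, buttons slide out beneath it, and it follows the scoop shut
- flap_edge (a point): middle of the flap's lower edge, a slippery black roller 3 mm above the chute floor when shut; the flap's hinge is 46 mm above the chute floor, measured square to it. With the scoop at the chute's slope and its nose 75 mm past the chute's end, the buttons have room to slide out
- button_0: brass casting button, a thick domed disc 18 mm across with a cut-off sprue stub on top, 13 mm high in all, about 20 g, smooth (slides on metal at some 15 degrees); origin at the middle of its domed underside, lying with the others on the floor of the blue bin
- button_1: brass casting button, a thick domed disc 18 mm across with a cut-off sprue stub on top, 13 mm high in all, about 20 g, smooth (slides on metal at some 15 degrees); origin at the middle of its domed underside, as button_0
- button_2: brass casting button, a thick domed disc 18 mm across with a cut-off sprue stub on top, 13 mm high in all, about 20 g, smooth (slides on metal at some 15 degrees); origin at the middle of its domed underside, as button_0
- button_3: brass casting button, a thick domed disc 18 mm across with a cut-off sprue stub on top, 13 mm high in all, about 20 g, smooth (slides on metal at some 15 degrees); origin at the middle of its domed underside, as button_0
- button_4: brass casting button, a thick domed disc 18 mm across with a cut-off sprue stub on top, 13 mm high in all, about 20 g, smooth (slides on metal at some 15 degrees); origin at the middle of its domed underside, as button_0
- mug: white mug with green spots, 78 mm across, 93 mm high, a bystander; origin under its middle
- tape: roll of yellow tape, 52 mm across, 36 mm high, a bystander; origin under its middle
- spool: small spool with black flanges and a white core, 41 mm across, 22 mm high, a bystander; origin under its middle
- measure: steel caliper lying flat, 150 x 47 x 10 mm, a bystander; origin under its middle
- loupe: black eye loupe, 33 mm across, 30 mm high, a bystander; origin under its middle
- solvent_tin: white and red solvent tin, 47 x 69 mm, 104 mm high, a bystander; origin under its middle

How it is judged:
By the outcome, as a careful person would: the job done as asked, in the order asked, and still so for the second after the job is handed in, with the robot touching nothing.
It also fails if it takes over 72 s, if anything falls off the work surface, if the arm or the gripper's body presses on something with over 40 N, if the wrist force passes 120 N, or if a joint passes its speed limit or range.

### The arm

A 6-joint arm with a two-finger parallel gripper is mounted at the origin on a cart in front of the work surface, level with it; the furniture and walls round the work are solid. World frame = base frame: x ahead of the robot, y to its left, z up, the work surface at z = 0. Lengths are in mm, angles in rad, forces in N, time in s.
With the tool pointing down it reaches from about 350 to 775 mm from the base axis. Payload 7.3 kg.
Tool frame: the origin (TCP) lies at the very end of the fingers, on their centre line; the grasp point (between the pads) lies 19 mm behind it; z points along the fingers, y is the line along which they close (so a half turn about z gives the same grasp; the last joint's range is limited). The gripper opens to 92 mm and grips with 3 to 60 N. Pads are 19 mm wide; open, the fingers measure 130 mm over their backs; the gripper's body (75 mm by 190 mm) begins 47 mm behind the grasp point.
Start: joints at [1.097, 0.342, 1.524, -0, 1.275, -0.146], TCP at [169.017, 497.072, 197.941] pointing down, gripper open.
Joint ranges: [-2.53, 2.53], [-0.77, 2.02], [0.04, 2.7], [-1, 4.14], [0.28, 2.66], [-3.11, 3.11]. Speed limits (rad/s): [2.57, 2.57, 3.14, 3.14, 3.14, 3.14].

### API

Orientations are given as [roll, pitch, yaw] about the fixed x, y, z axes, in that order (R = Rz(yaw) Ry(pitch) Rx(roll)).
In Python, from plant import get_obs, capture, close_job gives the robot as it stands. The module is installed in compiled form; this text tells all that it offers.
- The arm moves only by the shell command python3 -m handwheel 'ROWS'. ROWS is JSON, a list of rows, each a list of 3 entries, a list of its own where there are three numbers: the turn, a rotation vector about the tool's x, y, z in degrees, then the shift along the tool's x, y, z in m, then the opening, from 0 (shut) to 1 (fully open). A call has 1 to 12 rows; each row is the pose to reach, as a shift and turn from the pose commanded when the call began, along the tool's axes at that moment; what a row does not reach only later rows make up. A row lasts 1/10 s, in which the tool goes at most 50 mm and 8.59 degrees, less where a joint would pass 70% of its speed; a pose out of reach is approached as far as the arm can. A call with a gripper value outside its range is refused whole. The fingers move at their own pace and stop on an object; the grip force is fixed at half the most. Time passes only in rows, so rows that repeat a pose let the fingers close. It gives the time, the measured TCP pose, the force, the opening and the grip force at its end, in the units of the state.
- get_obs(): the state, without advancing time (a new reading comes with each control period).
- capture(name): name is "scene" or "top" or "wrist"; returns a dict with "image" (480x640x3 uint8, red, green, blue), "depth" (480x640 float32, mm along the optical axis (not along the pixel's ray), 0 where there is no reading), "fx", "fy", "cx", "cy" (pixels), "k1" (the pictures are not rectified: a ray, as slopes to the right and down, at radius r is drawn at 1 + k1 r^2 times it, then the intrinsics apply), "camera_from_world" (4x4, takes a point from world to camera coordinates). Camera axes: x right, y down, z forward; pixel columns grow to the right and rows downward; lengths in mm; the calibration is good to about 2 mm. A picture is of the moment at which its call begins.
- close_job(): hands the job in; it is judged then, once.
The state is a dict: "time": time; "joint_positions": joint angles; "dq": joint speeds; "tau": joint torques, N m; "tool_pos": TCP position; "tcp_rot": TCP orientation; "contact_force": force on the tool from outside, world axes, zero at the start; "moment": the same for the moment, N m; "grip_width": finger opening in mm; "finger_force": force on a finger pad.
Only numpy, scipy, OpenCV 4.12 (cv2) and the standard library are available. Lean on these libraries where they do the work, as an engineer would, in place of code of your own. Each camera call takes 0.05 s, during which the arm holds its last target. There are 200 camera calls.

## Working session

There is one attempt and no reset: what is moved stays moved. The work goes in short steps, Python scripts to look and compute and a shell command to move; the robot and the scene stay as the last step left them, time stands still between calls to the robot, and variables do not carry over. Pictures are saved under pics/ and viewed, at most 10 in all, crops included, and the job is handed in when it is done.

```bash
mkdir -p pics
cat > h.py <<'E'
import numpy as np, cv2
from plant import get_obs, capture
def snap(n,f=None):
    c=capture(n)
    if f: cv2.imwrite('pics/'+f,cv2.cvtColor(c['image'],cv2.COLOR_RGB2BGR))
    return c
def ray(c,u,v):
    d=np.array([(u-c['cx'])/c['fx'],(v-c['cy'])/c['fy']]);s=d.copy()
    for _ in range(20): s=d/(1+c['k1']*(s@s))
    T=np.array(c['camera_from_world']);R=T[:3,:3]
    return -R.T@T[:3,3], R.T@np.r_[s,1]
def onplane(c,u,v,z):
    o,d=ray(c,u,v); return o+d*(z-o[2])/d[2]
def proj(c,p):
    T=np.array(c['camera_from_world']);q=T[:3,:3]@np.asarray(p,float)+T[:3,3];s=q[:2]/q[2]
    s=s*(1+c['k1']*(s@s));return s*[c['fx'],c['fy']]+[c['cx'],c['cy']]
def cloud(c):
    """world point per pixel (nan where no depth)"""
    h,w=c['depth'].shape;v,u=np.mgrid[:h,:w]
    K=np.array([[c['fx'],0,c['cx']],[0,c['fy'],c['cy']],[0,0,1.]])
    d=np.stack([(u-c['cx'])/c['fx'],(v-c['cy'])/c['fy']],-1);s=d.copy()
    for _ in range(15): s=d/(1+c['k1']*(s**2).sum(-1,keepdims=True))
    D=np.where(c['depth']>0,c['depth'],np.nan)[...,None]
    P=np.concatenate([s*D,D],-1);T=np.array(c['camera_from_world'])
    return (P-T[:3,3])@T[:3,:3]
E
python3 - <<'E'
from h import *
for n in('scene','top'):
    c=snap(n,n+'0.png'); np.savez(n+'0.npz',**c); print(n,c['fx'],c['k1'],np.round(c['camera_from_world'],3).tolist())
o=get_obs();print(o['tool_pos'],o['tcp_rot'],o['contact_force'])
E
```

```text
scene 545.4104353497215 -0.00581564196580039 [[0.67, -0.742, 0.017, -450.868], [-0.545, -0.508, -0.666, 406.531], [0.503, 0.437, -0.745, 1097.396], [0.0, 0.0, 0.0, 1.0]]
top 595.9403935626076 0.04775543007790613 [[-0.07, -0.997, 0.01, 33.111], [-0.914, 0.06, -0.402, 618.797], [0.401, -0.037, -0.915, 1471.483], [0.0, 0.0, 0.0, 1.0]]
[168.82783193 496.70613795 197.31870704] [-3.14022916e+00 -2.10073473e-04  2.81378738e+00] [-0.8191878  -0.01836285  0.64847317]
```

View pics/top0.png

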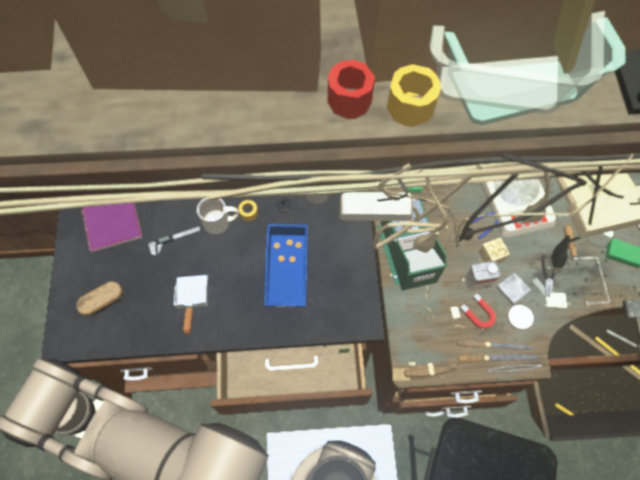

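View pics/scene0.png

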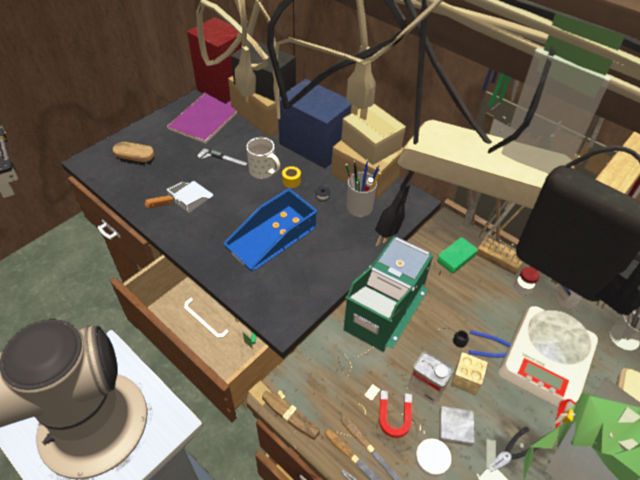

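The top view shows the scoop blade at (190,290) with its handle end at (187,328). The bin is at (286,265), its open front towards the robot, with five buttons round (286,250). The green box is at (417,260). In the scene view the scoop is at (185,195), the bin at (272,230), and the box at (390,290) with its chute at (375,300).

```bash
python3 - <<'E'
from h import *
def L(n): 
    z=np.load(n+'0.npz'); return {k:(z[k] if z[k].ndim else float(z[k])) for k in z}
S,T=L('scene'),L('top')
for n,c in(('scene',S),('top',T)):
    hsv=cv2.cvtColor(c['image'],cv2.COLOR_RGB2HSV);P=cloud(c)
    rois={'scene':dict(bin=(220,180,330,275),scoop=(140,170,215,215),box=(340,225,440,350)),'top':dict(bin=(255,215,320,315),scoop=(165,265,215,340),box=(375,225,450,295))}[n]
    for k,(a,b,x,y) in rois.items():
        H=hsv[b:y,a:x];Q=P[b:y,a:x]
        ms={'bin':[('blue',(H[...,0]>100)&(H[...,0]<125)&(H[...,1]>120)),('btn',(H[...,0]<25)&(H[...,1]>60)&(H[...,2]>120))],
            'scoop':[('blade',(H[...,1]<60)&(H[...,2]>130)),('handle',(H[...,0]<20)&(H[...,1]>110)&(H[...,2]>80))],
            'box':[('green',(H[...,0]>60)&(H[...,0]<95)&(H[...,1]>90))]}[k]
        for nm,m in ms:
            m=m.astype('uint8')
            if nm=='btn':
                N,lab,st,ce=cv2.connectedComponentsWithStats(m)
                for i in range(1,N):
                    if st[i,4]>8: u,v=ce[i]+[a,b];print(n,'btn',st[i,4],np.round([u,v]),np.round(onplane(c,u,v,10)))
                continue
            N,lab,st,ce=cv2.connectedComponentsWithStats(m);i=1+np.argmax(st[1:,4]);mm=lab==i
            pts=Q[mm];pts=pts[~np.isnan(pts[:,0])]
            print(n,nm,mm.sum(),'lo',np.round(np.percentile(pts,2,0)),'hi',np.round(np.percentile(pts,98,0)))
            z=pts[:,2]
            for lo,hi in ((-5,15),(15,50),(50,75),(100,130),(130,175)):
                q=pts[(z>lo)&(z<hi)]
                if len(q)>20:
                    r=cv2.minAreaRect(q[:,:2].astype('float32'));print('   z',lo,hi,len(q),np.round(r[0]),np.round(r[1]),round(r[2],1))
E
python3 - <<'E'
import cv2
a=cv2.imread('pics/top0.png')[205:345,160:320];b=cv2.imread('pics/scene0.png')[215:355,330:450]
r=lambda i:cv2.resize(i,None,fx=4,fy=4,interpolation=cv2.INTER_CUBIC)[:560]
import numpy as np
cv2.imwrite('pics/c1.png',cv2.resize(np.hstack([r(a),r(b)]),(800,400)))
E
```

```text
scene blue 3941 lo [484.  24.  -1.] hi [703. 144.  65.]
   z -5 15 2154 [617. 108.] [169. 271.] 85.9
   z 15 50 1268 [591.  84.] [119. 224.] 84.6
   z 50 75 503 [633.  81.] [120. 145.] 84.6
scene btn 108 [291. 183.] [767. 179.  10.]
scene btn 25 [283. 214.] [665. 111.  10.]
scene btn 24 [295. 220.] [673.  73.  10.]
scene btn 27 [275. 225.] [623.  99.  10.]
scene btn 17 [282. 232.] [618.  70.  10.]
scene blade 634 lo [496. 310.  -3.] hi [591. 399.  36.]
   z -5 15 494 [554. 364.] [123.  92.] 80.1
   z 15 50 133 [522. 352.] [75. 92.] 1.0
scene handle 254 lo [408. 339.  -1.] hi [488. 428.  83.]
   z 15 50 43 [467. 345.] [40. 16.] 22.5
   z 50 75 149 [442. 348.] [71. 21.] 0.1
scene green 2816 lo [ 507. -336.    1.] hi [ 726. -211.  154.]
   z -5 15 572 [ 645. -245.] [273. 166.] 9.4
   z 15 50 540 [ 609. -311.] [ 94. 239.] 75.1
   z 50 75 251 [ 609. -312.] [ 93. 236.] 75.1
   z 100 130 853 [ 622. -268.] [223. 105.] 9.6
   z 130 175 337 [ 561. -279.] [102. 106.] 10.1
top blue 2924 lo [484.  31.  -5.] hi [702. 147.  66.]
   z -5 15 2222 [609.  90.] [121. 256.] 85.2
   z 15 50 311 [590.  88.] [114. 222.] 85.0
   z 50 75 332 [632.  85.] [113. 154.] 85.8
top btn 20 [289. 242.] [673.  77.  10.]
top btn 16 [276. 245.] [665. 114.  10.]
top btn 16 [298. 244.] [663.  51.  10.]
top btn 19 [281. 258.] [624. 103.  10.]
top btn 18 [292. 259.] [620.  71.  10.]
top blade 996 lo [497. 313.  -5.] hi [592. 401.  39.]
   z -5 15 803 [548. 361.] [96. 93.] 89.7
   z 15 50 165 [524. 355.] [93. 76.] 87.9
top handle 164 lo [409. 346.  49.] hi [479. 361.  85.]
   z 50 75 110 [443. 354.] [72. 16.] 0.7
top green 65 lo [ 563. -220.   -3.] hi [ 642. -202.   10.]
   z -5 15 64 [ 602. -210.] [87.  9.] 10.9
```

View pics/c1.png

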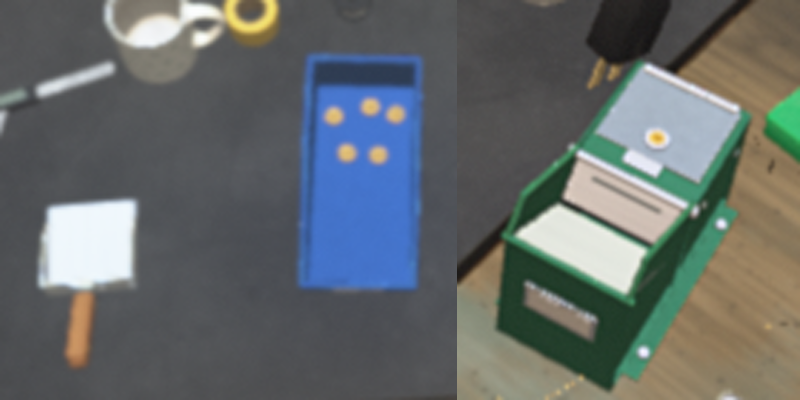

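```bash
python3 -m handwheel '[[[0,0,-2],[-0.033,-0.004,0],1],[[0,0,-4],[-0.066,-0.008,0],1],[[0,0,-6],[-0.1,-0.012,0],1],[[0,0,-8],[-0.133,-0.016,0],1],[[0,0,-10],[-0.166,-0.02,0],1],[[0,0,-12],[-0.2,-0.024,0],1],[[0,0,-14],[-0.233,-0.028,0],1],[[0,0,-16],[-0.266,-0.032,0],1],[[0,0,-18],[-0.3,-0.036,0],1],[[0,0,-19.3],[-0.328,-0.039,0],1],[[0,0,-19.3],[-0.328,-0.039,0],1],[[0,0,-19.3],[-0.328,-0.039,0],1]]'
python3 - <<'E'
from h import *
c=snap('wrist','w1.png');np.savez('w1.npz',**c);print(np.round(c['camera_from_world'],3).tolist(),get_obs()['joint_positions'])
z=np.load('scene0.npz');s={k:(z[k] if z[k].ndim else float(z[k])) for k in z}
P=cloud(s).reshape(-1,3);P=P[~np.isnan(P[:,0])]
for x in range(300,850,50):
    print(x,[int(np.percentile(q,98)) if len(q:=P[(P[:,0]>=x)&(P[:,0]<x+50)&(P[:,1]>=y)&(P[:,1]<y+50)][:,2])>5 else -99 for y in range(-450,450,50)])
E
```

```text
time: 1.3
tool_pos: [466.8, 354.2, 197.2]
tcp_rot: [-3.141, -0.002, -3.134]
contact_force: [-0.1, 0.4, 0.4]
grip_width: 91.6
finger_force: 0.0
[[-0.008, 1.0, -0.0, -350.479], [0.96, 0.008, 0.28, -485.19], [0.28, 0.002, -0.96, 257.845], [0.0, 0.0, 0.0, 1.0]] [ 5.19181443e-01  4.55520838e-01  1.34891558e+00  4.72783516e-04
  1.33839512e+00 -1.06037510e+00]
300 [758, 856, 821, 807, 816, 811, 785, 785, -197, -109, -109, -108, -112, -197, -61, -755, -755, -754]
350 [896, 878, 863, 839, 830, 802, 788, 785, 3, 3, 3, 3, 3, 3, 2, 3, 3, 2]
400 [13, 11, 0, 0, 0, 3, 4, 4, 4, 4, 4, 4, 4, 4, 4, 81, 79, 4]
450 [85, 0, 0, -1, 0, 3, 4, 4, 4, 22, 17, 19, 5, 4, 4, 60, 61, 4]
500 [96, 0, 154, 136, 161, 4, 4, 4, 4, 41, 8, 37, 4, 4, 5, 32, 31, 5]
550 [-1, 0, 153, 109, 149, 3, 4, 4, 5, 61, 6, 56, 5, 5, 4, 17, 14, 5]
600 [1, 0, 126, 124, 126, 4, 4, 5, 4, 66, 16, 65, 4, 5, 4, 4, 4, 5]
650 [26, 0, 123, 128, 126, 5, 4, 4, 4, 66, 63, 65, 5, 5, 6, 5, 5, 10]
700 [0, 0, 120, 127, 128, 50, 4, 5, 4, 7, 65, 66, 8, 89, 92, 93, 10, 12]
750 [0, 0, 0, 0, -99, 4, 4, 5, 137, 79, 26, 19, 38, 89, 94, 90, 4, 5]
800 [0, 0, 32, 31, 0, 4, 2, 146, 135, 148, 24, 14, 34, 4, 4, 4, -99, 5]
```

View pics/w1.png

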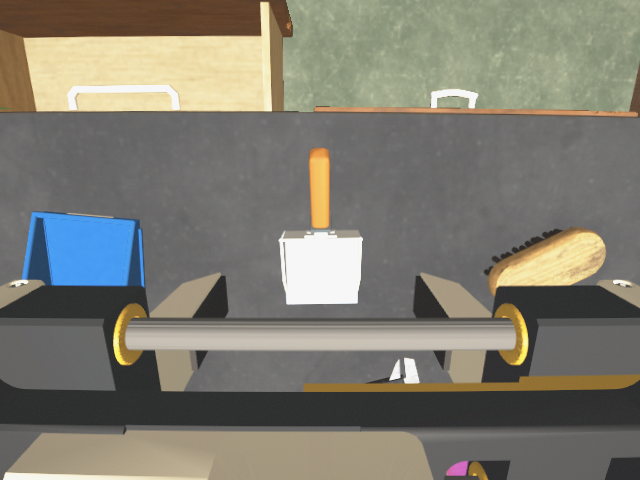

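Wrist view: the scoop is straight ahead, handle from (319,150) to (320,228), nose edge at row 303 between columns 287 and 358. The fingers are clear of everything.

Run:
```python
from h import *
z=np.load('w1.npz');c={k:(z[k] if z[k].ndim else float(z[k])) for k in z}
H=cv2.cvtColor(c['image'],cv2.COLOR_RGB2HSV);P=cloud(c)
m=np.zeros((480,640),bool);m[140:232,295:345]=1
m&=(H[...,0]<20)&(H[...,1]>120)
q=P[m];q=q[~np.isnan(q[:,0])];print('handle',len(q),q.min(0).round(),q.max(0).round())
for z0,z1 in((35,50),(50,60),(60,70),(70,80),(80,90)):
    s=q[(q[:,2]>z0)&(q[:,2]<=z1)]
    if len(s)>5: print(z0,s.mean(0).round(1),np.ptp(s[:,1]).round())
for u,v,h in((287,303,1),(358,303,1),(280,236,33),(361,236,33)): print(u,v,onplane(c,u,v,h).round(1),P[v-2,int(np.clip(u,290,355))].round(1))
print('desk z',np.nanmedian(P[200:230,370:450,2]),'nose', onplane(c,322,303.5,1).round(1))
d=q[:,:2]-q[:,:2].mean(0);w,V=np.linalg.eigh(d.T@d);print('handle yaw',np.degrees(np.arctan2(V[1,1],V[0,1])))
print('bin floor z',np.nanmedian(P[240:270,60:120,2]))
```

```text
handle 906 [404. 342.  -1.] [481. 363.  83.]
35 [476.3 353.9  48.1] 18.0
50 [463.  353.4  55.4] 17.0
60 [438.8 352.6  65.2] 18.0
70 [418.7 352.5  75. ] 18.0
80 [413.4 352.1  80.9] 15.0
287 303 [587.  315.6   1. ] [584.2 319.2   1.3]
358 303 [586.3 400.4   1. ] [583.8 396.7   0.8]
280 236 [494.1 312.9  33. ] [497.6 321.6  13.3]
361 236 [493.5 396.6  33. ] [496.4 392.2  15.6]
desk z -0.7057501606747042 nose [587.3 357.4   1. ]
handle yaw -179.06599248559914
bin floor z 2.1654882356605016
```

```bash
python3 -m handwheel '[[[0,0,-1],[0.004,-0.001,0.03],1],[[0,0,-1],[0.004,-0.001,0.06],1],[[0,0,-1],[0.004,-0.001,0.09],1],[[0,0,-1],[0.004,-0.001,0.12],1],[[0,0,-1],[0.004,-0.001,0.15],1],[[0,0,-1],[0.004,-0.001,0.17],1],[[0,0,-1],[0.004,-0.001,0.17],1]]'
python3 -m handwheel '[[[0,0,0],[0,0,0],0],[[0,0,0],[0,0,0],0],[[0,0,0],[0,0,0],0],[[0,0,0],[0,0,0],0],[[0,0,0],[0,0,0],0],[[0,0,0],[0,0,0],0],[[0,0,0],[0,0,0],0],[[0,0,0],[0,0,0],0],[[0,0,0],[0,0,0],0],[[0,0,0],[0,0,0],0]]'
```

```text
time: 2.05
tool_pos: [459.9, 353.2, 25.3]
tcp_rot: [-3.139, -0.006, -3.114]
contact_force: [0.0, -0.2, 0.5]
grip_width: 91.9
finger_force: 0.0
time: 3.05
tool_pos: [463.0, 353.5, 27.9]
tcp_rot: [3.142, -0.0, -3.115]
contact_force: [0.5, 0.6, 0.3]
grip_width: 16.3
finger_force: 30.2
```

```bash
python3 -m handwheel '[[[0,0,0],[0,0,-0.01],0],[[0,0,0],[0,0,-0.03],0],[[0,0,0],[0,0,-0.05],0],[[0,0,0],[0,0,-0.075],0],[[0,0,0],[0,0,-0.1],0],[[0,0,0],[0,0,-0.125],0],[[0,0,0],[0,0,-0.15],0],[[0,0,0],[0,0,-0.175],0],[[0,0,0],[0,0,-0.2],0],[[0,0,0],[0,0,-0.22],0],[[0,0,0],[0,0,-0.22],0]]'
python3 -m handwheel '[[[0,0,0],[-0.01,-0.01,0],0],[[0,0,0],[-0.025,-0.02,0],0],[[0,0,0],[-0.04,-0.035,0],0],[[0,0,0],[-0.06,-0.05,0],0],[[0,0,0],[-0.08,-0.065,0],0],[[0,0,0],[-0.1,-0.08,0],0],[[0,0,0],[-0.115,-0.09,0],0],[[0,0,0],[-0.13,-0.1,0],0],[[0,0,0],[-0.14,-0.11,0],0],[[0,0,0],[-0.14,-0.11,0],0],[[0,0,0],[-0.14,-0.11,0],0]]'
python3 - <<'E'
from h import *
c=snap('wrist','w2.png');np.savez('w2.npz',**c)
E
```

```text
time: 4.15
tool_pos: [464.0, 354.2, 251.5]
tcp_rot: [3.139, 0.005, -3.115]
contact_force: [-0.0, -0.4, -0.6]
grip_width: 16.6
finger_force: 30.0
time: 5.25
tool_pos: [605.7, 246.7, 247.1]
tcp_rot: [-3.142, -0.002, -3.116]
contact_force: [-0.0, 0.2, -0.2]
grip_width: 16.0
finger_force: 30.0
```

View pics/w2.png

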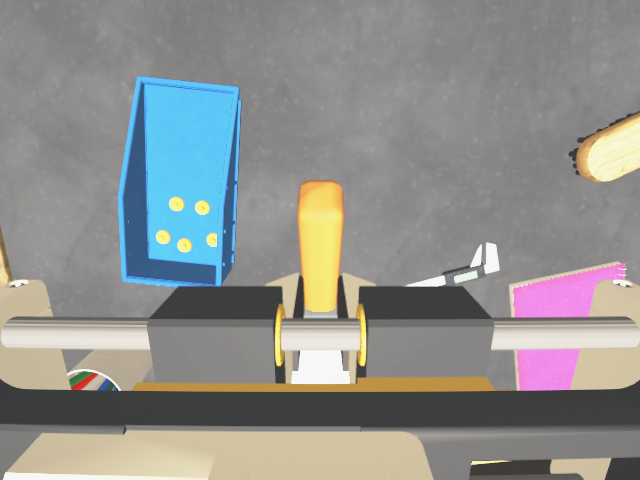

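Wrist view: the whole bin is visible, with front lip corners (138,79) and (239,88) and back corners (123,280) and (220,286). The buttons are at (176,204), (202,208), (163,237), (184,245) and (213,240). The handle is held centred at (320,240).

Run:
```python
from h import *
z=np.load('w2.npz');c={k:(z[k] if z[k].ndim else float(z[k])) for k in z}
H=cv2.cvtColor(c['image'],cv2.COLOR_RGB2HSV);P=cloud(c)
R=np.zeros((480,640),bool);R[60:300,90:265]=1
b=R&(H[...,0]>95)&(H[...,0]<125)&(H[...,1]>120);q=P[b];q=q[~np.isnan(q[:,0])]
for lo,hi in((56,72),(8,72),(-5,8)):
    s=q[(q[:,2]>lo)&(q[:,2]<hi)];r=cv2.minAreaRect(s[:,:2].astype('float32'));print(lo,hi,len(s),np.round(r[0],1),np.round(r[1]),round(r[2],2))
print('floor',np.nanmedian(P[120:180,160:215,2]))
ctr=np.array([r0:=0,0.])
m=(R&(H[...,0]<40)&(H[...,0]>8)&(H[...,1]>100)&(H[...,2]>120)).astype('uint8')
N,l,st,ce=cv2.connectedComponentsWithStats(m)
for i in range(1,N):
    if st[i,4]>40: print(st[i,4],ce[i].round(),onplane(c,*ce[i],10).round(1),P[l==i].mean(0).round(1))
for (u,v,h) in((138,79,14),(239,88,14),(123,280,62),(220,286,62)): print(onplane(c,u,v,h).round(1))
# scoop in hand, seen by scene camera
s=snap('scene','s1.png');np.savez('s1.npz',**s)
Q=cloud(s);o=get_obs();t=o['tool_pos'];print(t)
g=~np.isnan(Q[...,0])&(Q[...,0]>t[0]+32)&(Q[...,0]<t[0]+150)&(abs(Q[...,1]-t[1])<55)&(Q[...,2]>180)&(Q[...,2]<300)
q=Q[g]
for x in range(35,140,12):
    k=q[(q[:,0]>t[0]+x)&(q[:,0]<t[0]+x+12)]
    if len(k)>3: print(x,len(k),'z',np.percentile(k[:,2],[5,50,95]).round(),'y',np.percentile(k[:,1],[3,97]).round())
u,v=proj(s,t).astype(int);cv2.imwrite('pics/s1c.png',cv2.resize(cv2.cvtColor(s['image'],4)[max(v-90,0):v+90,u-100:u+120],None,fx=3,fy=3))
```

```text
56 72 1782 [641.4  84. ] [114. 124.] 85.03
8 72 8586 [590.7  88.2] [114. 225.] 85.25
-5 8 13436 [605.   76.2] [137. 261.] 84.48
floor 2.1451953140382445
139 [177. 203.] [617.   72.1  10. ] [nan nan nan]
137 [202. 207.] [620.7 103.4  10. ] [620.4 103.9  11.4]
119 [163. 236.] [659.6  51.5  10. ] [659.3  52.   11.2]
89 [212. 239.] [661.4 112.2  10. ] [nan nan nan]
123 [185. 244.] [669.6  77.7  10. ] [669.1  78.2  11.3]
[477.3  42.   14. ]
[484.6 153.8  14. ]
[697.2  23.3  62. ]
[701.4 134.7  62. ]
[605.30067909 247.62807318 247.80031667]
35 43 z [216. 232. 247.] y [201. 208.]
47 37 z [214. 227. 242.] y [202. 276.]
59 79 z [209. 214. 238.] y [201. 289.]
71 83 z [208. 211. 233.] y [203. 289.]
83 82 z [206. 209. 224.] y [203. 289.]
95 69 z [204. 207. 210.] y [207. 288.]
107 73 z [202. 205. 208.] y [205. 288.]
```

View pics/s1c.png

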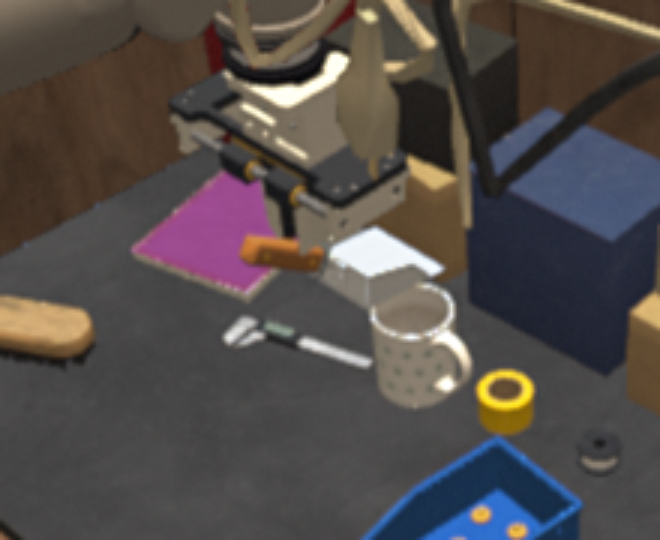

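The scoop hangs about 10° nose-down, so the half-force pinch slipped a little. I'll set it flat in the bin's free front part and regrip deeper and tilted, so that the handle backs against the palm.

```bash
python3 -m handwheel '[[[0,0,0.6],[0.008,-0.008,0.006],0],[[0,0,1.2],[0.02,-0.021,0.014],0],[[0,0,1.9],[0.035,-0.037,0.025],0],[[0,0,2.6],[0.053,-0.056,0.037],0],[[0,0,3.3],[0.071,-0.075,0.05],0],[[0,0,4],[0.089,-0.094,0.063],0],[[0,0,4.7],[0.106,-0.112,0.075],0],[[0,0,5.4],[0.12,-0.127,0.085],0],[[0,0,6],[0.131,-0.138,0.093],0],[[0,0,6.4],[0.138,-0.146,0.098],0],[[0,0,6.4],[0.138,-0.146,0.098],0],[[0,0,6.4],[0.138,-0.146,0.098],0]]'
python3 -m handwheel '[[[0,-2,0],[0,0,0.01],0],[[0,-4,0],[0,0,0.022],0],[[0,-6,0],[0,0,0.036],0],[[0,-8,0],[0,0,0.05],0],[[0,-10,0],[0,0,0.06],0],[[0,-11,0],[0,0,0.065],0],[[0,-11,0],[0,0,0.065],0]]'
python3 - <<'E'
from h import *
s=snap('scene','s2.png')
Q=cloud(s);o=get_obs();t=o['tool_pos'];print(t)
d=Q-t;a=np.radians(-4.85);X=d[...,0]*np.cos(a)+d[...,1]*np.sin(a);Y=-d[...,0]*np.sin(a)+d[...,1]*np.cos(a)
g=~np.isnan(X)&(X>32)&(X<150)&(abs(Y)<55)&(Q[...,2]>45)
for x in range(35,140,12):
    k=g&(X>x)&(X<x+12)
    if k.sum()>3: print(x,k.sum(),'z',np.percentile(Q[k][:,2],[5,50,95]).round(),'Y',np.percentile(Y[k],[3,97]).round())
u,v=proj(s,t).astype(int);cv2.imwrite('pics/s2c.png',cv2.resize(cv2.cvtColor(s['image'],4)[max(v-90,0):v+90,u-100:u+120],None,fx=3,fy=3))
E
```

```text
time: 6.55
tool_pos: [472.4, 98.1, 150.5]
tcp_rot: [3.141, 0.002, 3.057]
contact_force: [0.4, -0.2, -0.9]
grip_width: 16.0
finger_force: 30.0
time: 7.25
tool_pos: [471.5, 98.4, 84.6]
tcp_rot: [3.141, 0.191, 3.057]
contact_force: [-0.5, 0.2, -1.9]
grip_width: 16.5
finger_force: 30.0
[472.19488446  98.27778317  85.14895797]
35 40 z [58. 74. 89.] Y [-46. -40.]
47 67 z [56. 62. 87.] Y [-46.  -3.]
59 62 z [57. 62. 85.] Y [-46.  -2.]
71 69 z [57. 62. 82.] Y [-46.  -0.]
83 80 z [58. 61. 72.] Y [-46.  37.]
95 122 z [56. 60. 65.] Y [-44.  39.]
107 136 z [54. 60. 64.] Y [-42.  51.]
119 43 z [48. 59. 63.] Y [-44.  53.]
131 36 z [46. 58. 66.] Y [-54.  52.]
```

View pics/s2c.png

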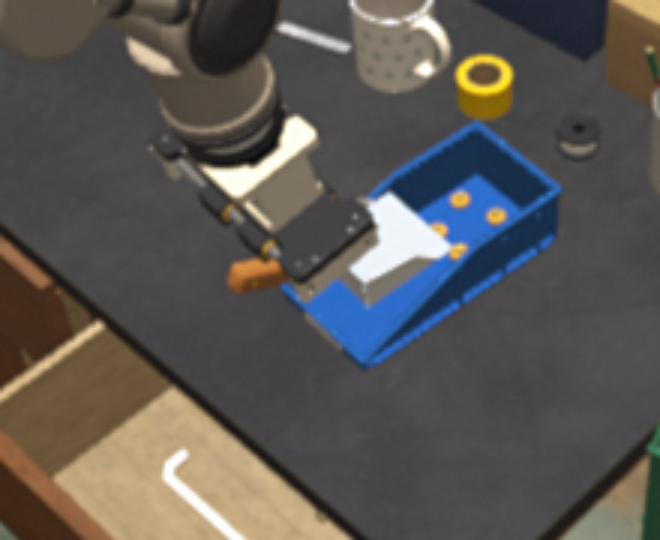

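```bash
python3 -m handwheel '[[[0,0,0],[0.002,0,0.01],0],[[0,0,0],[0.004,0,0.022],0],[[0,0,0],[0.007,0,0.034],0],[[0,0,0],[0.0085,0,0.044],0],[[0,0,0],[0.009,0,0.046],0],[[0,0,0],[0.009,0,0.046],0]]'
python3 -m handwheel '[[[0,0,0],[0.0004,0,0.002],0],[[0,0,0],[0.0008,0,0.004],0],[[0,0,0],[0.0008,0,0.004],0]]'
python3 -m handwheel '[[[0,0,0],[0.0004,0,0.002],0],[[0,0,0],[0.0008,0,0.004],0],[[0,0,0],[0.0008,0,0.004],0]]'
```

```text
time: 7.9
tool_pos: [471.8, 97.7, 37.7]
tcp_rot: [3.142, 0.191, 3.056]
contact_force: [0.0, 0.3, -0.6]
grip_width: 15.9
finger_force: 30.0
time: 8.2
tool_pos: [471.8, 97.7, 34.0]
tcp_rot: [3.141, 0.192, 3.056]
contact_force: [-0.0, 0.3, -1.3]
grip_width: 16.2
finger_force: 30.0
time: 8.5
tool_pos: [471.5, 97.7, 29.7]
tcp_rot: [3.142, 0.192, 3.056]
contact_force: [-0.6, 0.2, -0.4]
grip_width: 16.2
finger_force: 30.0
```

```bash
python3 -m handwheel '[[[0,0,0],[0,0,0],0.4],[[0,0,0],[0,0,0],0.4],[[0,0,0],[0,0,0],0.4],[[0,0,0],[0,0,0],0.4]]'
python3 -m handwheel '[[[0,0,0],[0,0,0.002],0.4],[[0,0,0],[0,0,0.004],0.4],[[0,0,0],[0,0,0.004],0.4]]'
python3 -m handwheel '[[[0,0,0],[0,0,0.002],0.4],[[0,0,0],[0,0,0.004],0.4],[[0,0,0],[0,0,0.004],0.4]]'
python3 - <<'E'
from h import *
c=snap('wrist','w3.png')
s=snap('scene');t=get_obs()['tool_pos']
u,v=proj(s,t).astype(int);im=cv2.cvtColor(s['image'],4)[v-60:v+60,u-70:u+80]
cv2.imwrite('pics/w3c.png',np.hstack([cv2.resize(cv2.cvtColor(c['image'],4)[100:420,160:480],(400,400)),cv2.resize(im,(400,400))]))
E
```

```text
time: 8.9
tool_pos: [471.9, 97.7, 30.0]
tcp_rot: [3.141, 0.192, 3.056]
contact_force: [0.2, -0.1, 0.2]
grip_width: 36.0
finger_force: 0.0
time: 9.2
tool_pos: [472.3, 97.6, 25.6]
tcp_rot: [-3.142, 0.191, 3.056]
contact_force: [-0.4, -0.3, -0.0]
grip_width: 36.7
finger_force: 0.0
time: 9.5
tool_pos: [473.1, 97.5, 21.7]
tcp_rot: [3.142, 0.192, 3.056]
contact_force: [0.4, -0.5, -0.4]
grip_width: 36.8
finger_force: 0.0
```

View pics/w3c.png

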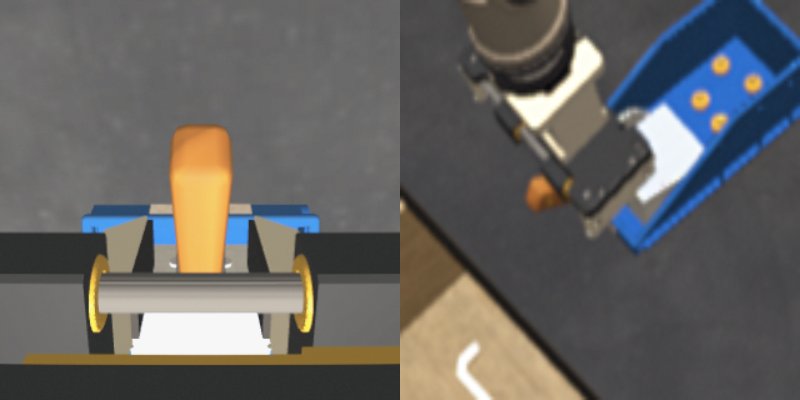

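Left (wrist): the handle runs up under the gripper's cross rod at (200,290), centred between the fingers. Right (scene): the blade lies flat in the bin, short of the buttons. I'll tilt further until the body touches the handle, then close.

```bash
python3 -m handwheel '[[[0,-1.5,0],[-0.0007,0,0],0.4],[[0,-3,0],[-0.0014,0,0],0.4],[[0,-3,0],[-0.0014,0,0],0.4]]'
python3 -m handwheel '[[[0,-1.5,0],[-0.0007,0,0],0.4],[[0,-3,0],[-0.0014,0,0],0.4],[[0,-3,0],[-0.0014,0,0],0.4]]'
python3 -m handwheel '[[[0,-1.5,0],[-0.0007,0,0],0.4],[[0,-3,0],[-0.0014,0,0],0.4],[[0,-3,0],[-0.0014,0,0],0.4]]'
```

```text
time: 9.9
tool_pos: [473.7, 97.5, 22.1]
tcp_rot: [-3.141, 0.244, 3.057]
contact_force: [0.1, 0.5, -1.1]
grip_width: 36.5
finger_force: 0.0
time: 10.2
tool_pos: [475.3, 97.3, 22.5]
tcp_rot: [-3.141, 0.296, 3.057]
contact_force: [0.3, 0.5, 0.4]
grip_width: 36.3
finger_force: 0.0
time: 10.5
tool_pos: [479.2, 98.3, 28.2]
tcp_rot: [-3.139, 0.342, 3.057]
contact_force: [0.6, 0.2, -0.6]
grip_width: 36.5
finger_force: 0.0
```

```bash
python3 -m handwheel '[[[0,0,0],[0,0,0],0.4],[[0,0,0],[0,0,0],0.4]]'
python3 - <<'E'
from h import *
o=get_obs();print(o['joint_positions'],o['dq'],o['tau'],o['moment'],o['contact_force'])
c=snap('wrist','w4.png');s=snap('scene');t=get_obs()['tool_pos']
u,v=proj(s,t).astype(int);im=cv2.cvtColor(s['image'],4)[v-60:v+60,u-70:u+80]
cv2.imwrite('pics/w4c.png',np.hstack([cv2.resize(cv2.cvtColor(c['image'],4)[100:420,160:480],(400,400)),cv2.resize(im,(400,400))]))
E
```

```text
time: 10.7
tool_pos: [479.1, 98.2, 27.9]
tcp_rot: [-3.139, 0.342, 3.056]
contact_force: [1.2, 0.5, 0.2]
grip_width: 36.7
finger_force: 0.0
[ 0.08860808  0.38658252  2.14088894 -0.21794529  0.28385939 -1.19718279] [ 0.00070023  0.00037105  0.00260588 -0.00570244 -0.00329779  0.00477248] [ 4.55198810e-02 -3.51769602e+01 -1.41199628e+01 -1.67181822e-01
 -1.35599647e+00 -2.60272151e-02] [-0.02653085  0.23238315 -0.01316759] [1.23127588 0.53969057 0.15000836]
```

```bash
python3 -m handwheel '[[[0,1.5,0],[0.0007,0,0],0.4],[[0,3,0],[0.0014,0,0],0.4],[[0,3,0],[0.0014,0,0],0.4],[[0,3,0],[0.0014,0,0],0],[[0,3,0],[0.0014,0,0],0],[[0,3,0],[0.0014,0,0],0],[[0,3,0],[0.0014,0,0],0],[[0,3,0],[0.0014,0,0],0],[[0,3,0],[0.0014,0,0],0]]'
python3 - <<'E'
from h import *
s=snap('scene');Q=cloud(s);o=get_obs();t=o['tool_pos'];print(t,o['joint_positions'][4])
d=Q-[590,85.5,0];a=np.radians(-4.85);X=d[...,0]*np.cos(a)+d[...,1]*np.sin(a);Y=-d[...,0]*np.sin(a)+d[...,1]*np.cos(a)
H=cv2.cvtColor(s['image'],cv2.COLOR_RGB2HSV)
m=(X>-100)&(X<40)&(abs(Y)<48)&(H[...,1]<60)&(H[...,2]>120)&(Q[...,2]<25)
print('blade X',np.percentile(X[m],[2,98]),'Y',np.percentile(Y[m],[2,98]))
for x in range(-60,20,15):
    k=m&(X>x)&(X<x+15)
    if k.sum()>5: print(x,np.median(Q[k][:,2]).round(1),np.percentile(Y[k],[2,98]).round())
E
```

```text
time: 11.7
tool_pos: [477.3, 98.4, 27.3]
tcp_rot: [-3.139, 0.289, 3.056]
contact_force: [-0.2, -0.2, -1.8]
grip_width: 17.8
finger_force: 30.0
[477.3807451   98.33016688  27.3087729 ] 0.3664807950099034
blade X [-81.38721562  31.3443498 ] Y [-40.61071263  43.15091376]
-60 4.5 [-21.  -2.]
-45 5.1 [-20.  45.]
-30 5.1 [-22.  43.]
-15 4.5 [-23.  42.]
0 4.4 [-16.  37.]
```

```bash
python3 -m handwheel '[[[0,0,0],[-0.0067,0,0.003],0],[[0,0,0],[-0.0134,0,0.005],0],[[0,0,0],[-0.020,0,0.007],0],[[0,0,0],[-0.0268,0,0.009],0],[[0,0,0],[-0.0335,0,0.011],0],[[0,0,0],[-0.040,0,0.013],0],[[0,0,0],[-0.047,0,0.015],0],[[0,0,0],[-0.0535,0,0.017],0],[[0,0,0],[-0.060,0,0.019],0],[[0,0,0],[-0.067,0,0.021],0],[[0,0,0],[-0.0735,0,0.023],0],[[0,0,0],[-0.080,0,0.025],0]]'
python3 - <<'E'
from h import *
for n in('scene','top'):
    s=snap(n,n+'5.png')
a=cv2.imread('pics/top5.png')[205:315,245:330];b=cv2.imread('pics/scene5.png')[165:285,210:340]
cv2.imwrite('pics/p5.png',np.hstack([cv2.resize(a,(380,500),interpolation=2),cv2.resize(b,(420,500),interpolation=2)]))
E
```

```text
time: 12.95
tool_pos: [561.2, 91.2, 27.0]
tcp_rot: [-3.139, 0.29, 3.056]
contact_force: [-6.1, -0.5, 9.7]
grip_width: 17.9
finger_force: 30.0
```

View pics/p5.png

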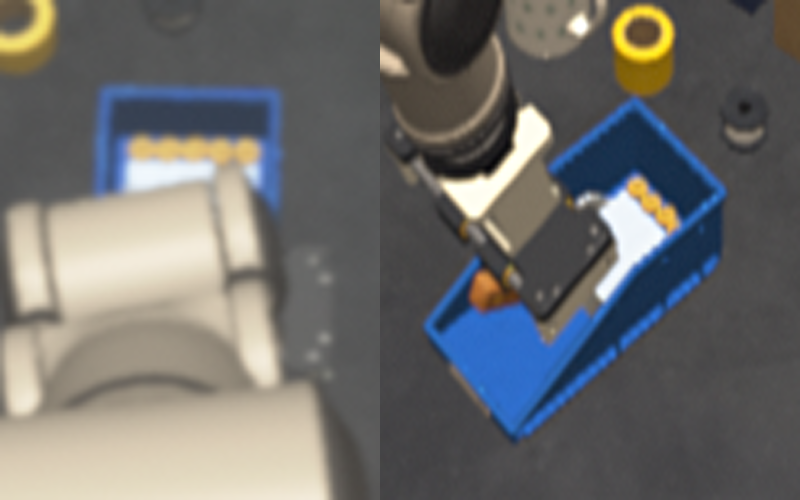

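Five buttons stand in a row along the back wall in both halves (row 150 on the left), with the nose against them. Next I push the lip under them.

```bash
python3 -m handwheel '[[[0,0,0],[-0.004,0,0.0012],0],[[0,0,0],[-0.008,0,0.0022],0],[[0,0,0],[-0.011,0,0.0032],0],[[0,0,0],[-0.013,0,0.0038],0],[[0,0,0],[-0.0145,0,0.0042],0],[[0,0,0],[-0.0145,0,0.0042],0]]'
python3 - <<'E'
from h import *
for n in('scene','top'):
    s=snap(n,n+'6.png')
a=cv2.imread('pics/top6.png')[205:255,245:330];b=cv2.imread('pics/scene6.png')[175:235,260:340]
cv2.imwrite('pics/p6.png',np.hstack([cv2.resize(a,(400,240),interpolation=2),cv2.resize(b,(320,240),interpolation=2)]))
print(get_obs()['joint_positions'])
E
```

```text
time: 13.65
tool_pos: [575.8, 89.9, 27.2]
tcp_rot: [-3.139, 0.29, 3.056]
contact_force: [-5.7, 0.3, 11.0]
grip_width: 17.5
finger_force: 30.0
[ 0.04777911  0.51477394  1.85274862 -0.08626924  0.4885509  -1.3671227 ]
```

View pics/p6.png

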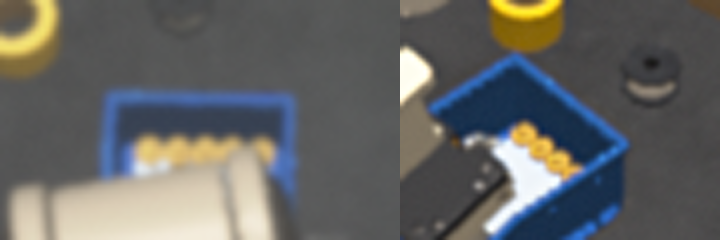

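Both halves show the buttons still in their row, now on the lip at the wall. The ten views are used up, so from here I check by numbers only: seat the nose, then tilt up.

```bash
cat > chk.py <<'E'
from h import *
def buttons(tag=''):
    """buttons and blade in gripper-yaw frame relative to TCP, from the scene camera"""
    s=snap('scene');o=get_obs();t=np.array(o['tool_pos']);a=o['tcp_rot'][2]-np.pi
    Q=cloud(s);d=Q-t;X=d[...,0]*np.cos(a)+d[...,1]*np.sin(a);Y=-d[...,0]*np.sin(a)+d[...,1]*np.cos(a)
    H=cv2.cvtColor(s['image'],cv2.COLOR_RGB2HSV)
    near=(X>0)&(X<190)&(abs(Y)<75)
    b=near&(H[...,0]<28)&(H[...,0]>8)&(H[...,1]>90)&(H[...,2]>110)&(X>25)
    N,l,st,ce=cv2.connectedComponentsWithStats(b.astype('uint8'))
    print(tag,'t',o['time'],'tilt',np.degrees(o['tcp_rot'][1]).round(1),'tcp',t.round(1),'q5',round(o['joint_positions'][4],2))
    for i in range(1,N):
        if st[i,4]>5: k=l==i;print('  btn',st[i,4],'X',np.nanmedian(X[k]).round(),'Y',np.nanmedian(Y[k]).round(),'z',np.nanmedian(Q[k][:,2]).round(),'px',ce[i].round())
    w=near&(H[...,1]<50)&(H[...,2]>150)&(X>40)&(abs(Y+3)<36)
    P=np.c_[X[w],Y[w],Q[w][:,2]];P=P[~np.isnan(P).any(1)]
    # robust plane: blade surface = low envelope
    for x in range(40,140,15):
        k=P[(P[:,0]>x)&(P[:,0]<x+15)]
        if len(k)>4: print('  blade X',x+7,'z',np.percentile(k[:,2],[10,30,50]).round(1),len(k))
if __name__=='__main__': buttons()
E
python3 -m handwheel '[[[0,0,0],[-0.002,0,0.0006],0],[[0,-2,0],[-0.0023,0,-0.0004],0],[[0,-4,0],[-0.0026,0,-0.0014],0],[[0,-6,0],[-0.0028,0,-0.0023],0],[[0,-8,0],[-0.0031,0,-0.0033],0],[[0,-10,0],[-0.0034,0,-0.0042],0],[[0,-10,0],[-0.0034,0,-0.0042],0]]'; python3 chk.py
```

```text
time: 14.45
tool_pos: [581.1, 92.7, 41.9]
tcp_rot: [-3.129, 0.441, 3.057]
contact_force: [-2.2, -1.2, -1.8]
grip_width: 17.6
finger_force: 30.0
 t 14.5 tilt 25.3 tcp [581.5  92.7  41.8] q5 0.28
  btn 129 X 109.0 Y -2.0 z 36.0 px [297. 208.]
  blade X 47 z [19.6 21.1 22.4] 19
  blade X 62 z [20.2 22.  23.7] 50
  blade X 77 z [21.4 23.2 24.2] 95
  blade X 92 z [21.9 24.1 25.4] 105
  blade X 107 z [22.3 24.6 26.8] 33
```

```bash
python3 -m handwheel '[[[0,0,0],[-0.0017,0,-0.0036],0],[[0,0,0],[-0.0034,0,-0.0072],0],[[0,-0.5,0],[-0.0051,0,-0.0108],0],[[0,-1,0],[-0.0068,0,-0.0144],0],[[0,-1.5,0],[-0.0085,0,-0.018],0],[[0,-2,0],[-0.0102,0,-0.0216],0],[[0,-3,0],[-0.012,0,-0.0252],0],[[0,-4,0],[-0.0136,0,-0.0288],0],[[0,-4,0],[-0.0136,0,-0.0288],0]]'; python3 chk.py
```

```text
time: 15.4
tool_pos: [584.5, 94.8, 80.2]
tcp_rot: [-3.126, 0.508, 3.058]
contact_force: [-0.7, -0.2, -1.7]
grip_width: 17.3
finger_force: 30.0
 t 15.45 tilt 29.1 tcp [584.5  94.8  79.9] q5 0.28
  btn 121 X 104.0 Y -6.0 z 70.0 px [297. 200.]
  blade X 47 z [54.6 56.6 57.6] 27
  blade X 62 z [55.  57.2 58.6] 75
  blade X 77 z [56.6 57.9 59. ] 88
  blade X 92 z [57.6 59.1 60.1] 120
  blade X 107 z [56.5 57.7 60.3] 16
  blade X 122 z [63.  63.9 64.8] 9
```

```bash
python3 -m handwheel '[[[0,-1,0],[-0.003,0,-0.0052],0],[[0,-2,0],[-0.006,0,-0.0104],0],[[0,-3,0],[-0.009,0,-0.0156],0],[[0,-4,0],[-0.012,0,-0.021],0],[[0,-5.5,0],[-0.015,0,-0.0262],0],[[0,-7,0],[-0.018,0,-0.0315],0],[[0,-8.5,0],[-0.021,0,-0.0367],0],[[0,-10,0],[-0.024,0,-0.042],0]]'; python3 chk.py
```

```text
time: 16.25
tool_pos: [587.8, 106.9, 146.6]
tcp_rot: [-3.096, 0.659, 3.059]
contact_force: [0.1, 0.3, -2.3]
grip_width: 17.6
finger_force: 30.0
 t 16.3 tilt 37.9 tcp [587.7 107.5 147.3] q5 0.28
  btn 149 X 105.0 Y -9.0 z 150.0 px [295. 175.]
  blade X 47 z [126.3 128.1 129.1] 80
  blade X 62 z [128.6 130.1 131.8] 106
  blade X 77 z [131.7 133.2 134.8] 104
  blade X 92 z [134.7 136.3 138. ] 124
  blade X 107 z [135.3 136.8 138.3] 24
```

```bash
python3 -m handwheel '[[[0,-1,0],[-0.005,0,-0.0063],0],[[0,-2,0],[-0.010,0,-0.0126],0],[[0,-3,0],[-0.015,0,-0.019],0],[[0,-4,0],[-0.02,0,-0.0252],0],[[0,-6,0],[-0.025,0,-0.0315],0],[[0,-8,0],[-0.03,0,-0.038],0],[[0,-10,0],[-0.034,0,-0.043],0],[[0,-12,0],[-0.037,0,-0.047],0],[[0,-12,0],[-0.037,0,-0.047],0]]'; python3 chk.py
```

```text
time: 17.2
tool_pos: [592.0, 108.2, 232.0]
tcp_rot: [-3.093, 0.826, 3.072]
contact_force: [-0.4, 0.3, -2.2]
grip_width: 17.6
finger_force: 30.0
 t 17.25 tilt 47.2 tcp [591.6 108.1 230.8] q5 0.28
  btn 146 X 101.0 Y -9.0 z 234.0 px [294. 149.]
  btn 76 X 174.0 Y 70.0 z 21.0 px [295. 181.]
  blade X 47 z [209.  210.2 211.4] 99
  blade X 62 z [211.6 213.4 214.1] 111
  blade X 77 z [214.8 216.9 218. ] 110
  blade X 92 z [218.  219.8 221.3] 130
```

```bash
python3 -m handwheel '[[[0,0,0],[0,0,0],0],[[0,0,0],[0,0,0],0],[[0,0,0],[0,0,0],0],[[0,0,0],[0,0,0],0],[[0,0,0],[0,0,0],0]]'; python3 chk.py
python3 - <<'E'
from h import *
# handle direction & palm contact: wrist cam handle points in tool frame
from scipy.spatial.transform import Rotation as Ro
c=snap('wrist','w7.png');o=get_obs();R=Ro.from_euler('xyz',o['tcp_rot']).as_matrix()
H=cv2.cvtColor(c['image'],cv2.COLOR_RGB2HSV);P=cloud(c)
m=(H[...,0]<20)&(H[...,1]>130)&(H[...,2]>80)
q=(P[m]-o['tool_pos'])@R;q=q[~np.isnan(q).any(1)];q=q[(abs(q[:,1])<14)&(abs(q[:,0])<120)&(q[:,2]<40)&(q[:,2]>-150)]
print(len(q));i=np.argsort(q[:,0])
for k in np.array_split(i,6): print(q[k].mean(0).round(1))
E
```

```text
time: 17.75
tool_pos: [591.3, 108.2, 229.2]
tcp_rot: [-3.093, 0.821, 3.071]
contact_force: [0.1, -1.0, -1.9]
grip_width: 17.8
finger_force: 30.0
 t 17.8 tilt 47.1 tcp [591.3 108.2 229.2] q5 0.28
  btn 154 X 100.0 Y -8.0 z 230.0 px [294. 151.]
  btn 74 X 175.0 Y 70.0 z 21.0 px [295. 181.]
  blade X 47 z [205.6 207.7 208.7] 102
  blade X 62 z [209.1 210.8 212. ] 106
  blade X 77 z [212.8 214.3 215.2] 114
  blade X 92 z [214.8 217.2 218.6] 125
2673
[ 28.5  -0.4 -86.4]
[ 32.5  -0.3 -84. ]
[ 34.6   0.1 -82.8]
[ 37.    0.  -76.6]
[ 39.6   0.1 -75.2]
[ 42.2   0.1 -73.2]
```

```bash
python3 -m handwheel '[[[0,-1,0],[-0.003,0,-0.003],0],[[0,-2,0],[-0.007,0,-0.0065],0],[[0,-3,0],[-0.0115,0,-0.0107],0],[[0,-4.5,0],[-0.016,0,-0.015],0],[[0,-6,0],[-0.021,0,-0.0195],0],[[0,-8,0],[-0.026,0,-0.024],0],[[0,-10,0],[-0.031,0,-0.029],0],[[0,-12,0],[-0.036,0,-0.0335],0],[[0,-14,0],[-0.041,0,-0.038],0],[[0,-15,0],[-0.044,0,-0.041],0],[[0,-15,0],[-0.044,0,-0.041],0]]'; python3 chk.py
```

```text
time: 18.95
tool_pos: [590.5, 102.0, 339.6]
tcp_rot: [-3.1, 0.998, 3.088]
contact_force: [-0.8, -0.1, -3.0]
grip_width: 17.5
finger_force: 30.0
 t 19.0 tilt 57.1 tcp [590.4 101.9 338.7] q5 0.28
  btn 143 X 88.0 Y -11.0 z 352.0 px [291. 113.]
  btn 46 X 180.0 Y 72.0 z 24.0 px [296. 181.]
  blade X 47 z [322.3 324.1 325.2] 119
  blade X 62 z [327.5 329.5 330.9] 125
  blade X 77 z [333.  335.9 337. ] 124
  blade X 92 z [339.  340.6 343.4] 19
  blade X 107 z [345.8 347.  348.4] 63
```

```bash
cat > plan.py <<'E'
import sys
from h import *
from scipy.spatial.transform import Rotation as Ro
BO=np.array([613.5,-266.,0]);BY=9.7
def target(nx,nz,s,rho,ny=0,BO=BO,BY=BY):
    """TCP pose so the nose is at box-frame (nx,ny,nz) with scoop slope s deg (nose up +), in-hand angle rho"""
    t=np.radians(s+rho);s=np.radians(s);c,d=np.cos(s),np.sin(s)
    g=np.array([nx-(125*c+45.6*d),nz-(125*d-45.6*c)])
    p=g+22*np.array([np.sin(t),-np.cos(t)])
    P=BO+Ro.from_euler('z',BY,degrees=True).apply([p[0],ny,p[1]])
    return P,Ro.from_euler('xyz',[np.pi,t,np.radians(BY)+np.pi])
def rel(P,R):
    o=get_obs();A=Ro.from_euler('xyz',o['tcp_rot']);p=np.array(o['tool_pos'])
    print('from',p.round(1),'to',P.round(1),'euler',R.as_euler('xyz',True).round(1),'turn',(A.inv()*R).as_rotvec(True).round(2),'shift m',(A.inv().apply(P-p)/1000).round(4))
if __name__=='__main__':
    rel(*target(*map(float,sys.argv[1:])))
E
python3 plan.py -58 250 15 37; python3 plan.py -58 250 0 37;python3 plan.py 42 36 -34 37; python3 chk.py | head -1
```

```text
from [590.4 101.9 338.7] to [ 442.8 -295.2  248.1] euler [ 180.    52.  -170.3] turn [-12.81   4.94  -7.53] shift m [ 0.1445 -0.4065 -0.0397]
from [590.4 101.9 338.7] to [ 446.2 -294.6  278. ] euler [ 180.    37.  -170.3] turn [-11.77  19.85  -9.18] shift m [ 0.1176 -0.4063 -0.0532]
from [590.4 101.9 338.7] to [ 579.  -271.9  121.7] euler [ 180.     3.  -170.3] turn [ -8.86  53.65 -12.62] shift m [ 0.1774 -0.3683  0.1407]
 t 19.05 tilt 57.1 tcp [590.4 101.9 338.1] q5 0.28
```

```bash
python3 -m handwheel '[[[0,0,0],[0.0004,-0.0016,-0.0002],0],[[-0.2,0.1,-0.1],[0.0017,-0.006,-0.0009],0],[[-0.4,0.2,-0.3],[0.004,-0.014,-0.002],0],[[-0.8,0.4,-0.5],[0.0067,-0.0244,-0.0037],0],[[-1.1,0.5,-0.7],[0.01,-0.0366,-0.0056],0],[[-1.6,0.7,-1],[0.0139,-0.0508,-0.0078],0],[[-2.1,1,-1.3],[0.0183,-0.067,-0.0102],0],[[-2.7,1.3,-1.6],[0.0233,-0.0854,-0.013],0],[[-3.2,1.5,-1.9],[0.0283,-0.1037,-0.0158],0],[[-3.8,1.8,-2.3],[0.0333,-0.122,-0.0186],0],[[-4.4,2.1,-2.7],[0.0389,-0.1423,-0.0217],0],[[-5.1,2.4,-3],[0.0444,-0.1626,-0.0248],0]]'; python3 plan.py -58 290 14 37; python3 chk.py
```

```text
time: 20.25
tool_pos: [538.6, -9.0, 311.8]
tcp_rot: [-3.124, 0.899, -3.133]
contact_force: [0.3, -0.8, -2.5]
grip_width: 17.5
finger_force: 30.0
from [538.6  -9.  311.8] to [ 442.8 -295.2  290.2] euler [ 180.    51.  -170.3] turn [-8.18  0.44 -5.76] shift m [ 0.0782 -0.2864 -0.0584]
 t 20.3 tilt 51.5 tcp [538.2 -10.7 311.1] q5 0.36
  btn 54 X 46.0 Y 28.0 z 302.0 px [283. 164.]
  btn 8 X 37.0 Y 4.0 z 301.0 px [290. 172.]
  btn 28 X 39.0 Y -20.0 z 302.0 px [298. 176.]
  blade X 47 z [292.6 294.1 295.1] 68
  blade X 62 z [295.7 296.9 298. ] 145
  blade X 77 z [300.  301.3 302.3] 155
  blade X 92 z [303.8 305.7 306.9] 180
  blade X 107 z [307.7 309.1 310.1] 154
```

```bash
python3 -m handwheel '[[[-0.6,0,-0.4],[0.0055,-0.02,-0.004],0],[[-1.2,0.1,-0.9],[0.0117,-0.043,-0.0087],0],[[-2,0.1,-1.4],[0.0187,-0.0687,-0.014],0],[[-2.8,0.1,-2],[0.0266,-0.0973,-0.02],0],[[-3.6,0.2,-2.5],[0.0344,-0.126,-0.0257],0],[[-4.4,0.2,-3.1],[0.0422,-0.1546,-0.0315],0],[[-5.2,0.3,-3.7],[0.05,-0.1832,-0.0374],0],[[-6,0.3,-4.3],[0.0579,-0.2118,-0.0432],0],[[-6.8,0.4,-4.8],[0.065,-0.2376,-0.0485],0],[[-7.4,0.4,-5.2],[0.0712,-0.2605,-0.0531],0],[[-7.9,0.4,-5.6],[0.0758,-0.2777,-0.0566],0],[[-8.2,0.4,-5.8],[0.0782,-0.2863,-0.0584],0]]'; python3 -m handwheel '[[[0,0,0],[0,0,0],0],[[0,0,0],[0,0,0],0]]'; python3 chk.py
python3 - <<'E'
from h import *
# what of the box do the cameras see: green clouds
for n in('wrist','scene','top'):
    c=snap(n,n+'8.png');np.savez(n+'8.npz',**c);H=cv2.cvtColor(c['image'],cv2.COLOR_RGB2HSV);P=cloud(c)
    m=(H[...,0]>60)&(H[...,0]<95)&(H[...,1]>90)&(P[...,0]>450)&(P[...,0]<780)&(P[...,1]<-150)&(P[...,1]>-380)
    q=P[m];z=q[:,2];print(n,m.sum())
    for lo,hi in((-8,12),(112,124),(124,175)):
        s=q[(z>lo)&(z<hi)]
        if len(s)>30: r=cv2.minAreaRect(s[:,:2].astype('float32'));print('  ',lo,len(s),np.round(r[0],1),np.round(r[1]),round(r[2],2),s.min(0).round(),s.max(0).round())
E
```

```text
time: 21.5
tool_pos: [486.5, -272.7, 349.4]
tcp_rot: [3.094, 0.825, -3.049]
contact_force: [0.3, 0.8, -2.0]
grip_width: 17.3
finger_force: 30.0
time: 21.7
tool_pos: [486.5, -270.5, 349.1]
tcp_rot: [3.093, 0.826, -3.049]
contact_force: [-0.3, 0.7, -2.1]
grip_width: 17.6
finger_force: 30.0
 t 21.75 tilt 47.3 tcp [ 486.5 -270.1  349.2] q5 1.18
  btn 63 X 42.0 Y 28.0 z 338.0 px [361. 230.]
  btn 7 X 36.0 Y 4.0 z 336.0 px [370. 239.]
  btn 6 X 37.0 Y -30.0 z 335.0 px [386. 248.]
  btn 42 X 72.0 Y 72.0 z -4.0 px [342. 308.]
  btn 11 X 181.0 Y -73.0 z -6.0 px [417. 310.]
  blade X 47 z [117.5 122.7 327. ] 273
  blade X 62 z [108.1 112.6 329.8] 254
  blade X 77 z [ 98.4 104.3 333.4] 134
  blade X 92 z [ 88.9 334.4 336.9] 127
  blade X 107 z [ 81.9 336.4 339.2] 120
  blade X 122 z [88.4 92.7 97.2] 119
  blade X 137 z [109.2 111.8 115.9] 71
wrist 8215
   -8 305 [ 599.6 -269.4] [132. 129.] 8.68 [ 530. -343.   -1.] [ 671. -205.    6.]
   112 2239 [ 620.6 -265.2] [219. 104.] 10.02 [ 504. -334.  112.] [ 736. -197.  124.]
   124 1956 [ 617.2 -264.6] [217. 107.] 10.13 [ 502. -336.  124.] [ 732. -216.  166.]
scene 2479
   -8 512 [ 617.1 -301.5] [100. 232.] 83.57 [ 507. -344.   -2.] [ 734. -239.   12.]
   112 378 [ 620.7 -269.2] [219. 102.] 9.77 [ 506. -338.  112.] [ 737. -229.  124.]
   124 338 [ 617.4 -268.1] [216. 106.] 10.35 [ 503. -339.  124.] [ 732. -232.  168.]
top 71
   -8 70 [ 605.9 -210.2] [151.   8.] 9.71 [ 531. -226.   -5.] [ 681. -197.   11.]
```

```bash
sed -i 's/BO=np.array.*/BO=np.array([614.7,-266.2,0]);BY=10.0/' plan.py; python3 plan.py -58 270 12 36;python3 -c "
from h import *;print(get_obs()['joint_positions'])"
```

```text
from [ 486.7 -270.   349.6] to [ 443.9 -296.3  273.9] euler [ 180.   48. -170.] turn [-0.66 -0.55 -3.1 ] shift m [ 0.0862 -0.023   0.0171]
[-1.12185895  0.0539108   1.78135904  0.86802811  1.18110903 -3.10428698]
```

```bash
python3 plan.py -58 245 2 36
```

```text
from [ 486.7 -270.   349.6] to [ 446.3 -295.9  268.9] euler [ 180.   38. -170.] turn [-0.39  9.45 -3.15] shift m [ 0.0883 -0.023   0.0223]
```

```bash
python3 -m handwheel '[[[0,0.4,0],[0.003,-0.001,0.001],0],[[0,1.2,-0.1],[0.010,-0.003,0.0025],0],[[0,2.2,-0.3],[0.019,-0.005,0.0048],0],[[-0.1,3.4,-0.6],[0.030,-0.008,0.0076],0],[[-0.1,4.6,-1],[0.042,-0.011,0.0106],0],[[-0.2,5.8,-1.5],[0.054,-0.014,0.0136],0],[[-0.2,7,-2],[0.066,-0.017,0.0167],0],[[-0.3,8,-2.5],[0.076,-0.02,0.0192],0],[[-0.4,8.8,-2.8],[0.083,-0.022,0.021],0],[[-0.4,9.3,-3.1],[0.087,-0.023,0.022],0],[[-0.4,9.4,-3.1],[0.0883,-0.023,0.0223],0],[[-0.4,9.4,-3.1],[0.0883,-0.023,0.0223],0]]'; python3 chk.py;  python3 plan.py -58 245 2 36;python3 -c "
from h import *;print(get_obs()['joint_positions'])"
```

```text
time: 23.1
tool_pos: [456.2, -293.2, 279.0]
tcp_rot: [3.132, 0.645, -2.987]
contact_force: [0.7, -0.5, -1.3]
grip_width: 17.5
finger_force: 30.0
 t 23.15 tilt 37.0 tcp [ 456.2 -293.2  279.1] q5 1.13
  btn 83 X 161.0 Y -70.0 z -5.0 px [410. 324.]
  blade X 47 z [249.2 250.  250.9] 20
  blade X 62 z [247.8 249.9 250.9] 208
  blade X 77 z [249.5 250.7 251.4] 224
  blade X 92 z [249.5 250.7 251.7] 232
  blade X 107 z [250.1 251.1 251.8] 121
from [ 456.2 -293.2  279.1] to [ 446.3 -295.9  268.9] euler [ 180.   38. -170.] turn [-0.15 -1.05 -0.93] shift m [ 0.0143 -0.0012  0.0021]
[-1.10495738  0.12485943  1.78129728  0.68988688  1.12829011 -3.10452025]
```

```bash
python3 plan.py -58 200 -3 36; python3 plan.py -58 150 -6 36
```

```text
from [ 456.2 -293.2  279.1] to [ 448.8 -295.5  233.6] euler [ 180.   33. -170.] turn [-0.11  3.95 -0.93] shift m [ 0.0335 -0.0014  0.0317]
from [ 456.2 -293.2  279.1] to [ 450.7 -295.1  189.4] euler [ 180.   30. -170.] turn [-0.08  6.95 -0.93] shift m [ 0.0586 -0.0017  0.0683]
```

```bash
python3 -m handwheel '[[[0,0.4,-0.1],[0.003,0,0.003],0],[[0,1,-0.2],[0.008,0,0.008],0],[[0,2,-0.4],[0.016,-0.001,0.0155],0],[[0,3,-0.6],[0.025,-0.001,0.024],0],[[0,4,-0.9],[0.0335,-0.0014,0.0317],0],[[0,4.8,-0.9],[0.040,-0.0015,0.041],0],[[0,5.5,-0.9],[0.0465,-0.0016,0.051],0],[[0,6.2,-0.9],[0.052,-0.0017,0.0595],0],[[0,6.7,-0.9],[0.0565,-0.0017,0.0655],0],[[0,7,-0.9],[0.0586,-0.0017,0.0683],0],[[0,7,-0.9],[0.0586,-0.0017,0.0683],0],[[0,7,-0.9],[0.0586,-0.0017,0.0683],0]]'; python3 plan.py -58 150 -6 36;python3 - <<'E'
from h import *
print(get_obs()['joint_positions'])
BO=np.array([614.7,-266.2,0]);a=np.radians(10)
for n,off in(('scene',[2.5,-3.5,0]),('top',[3.4,0,0])):
    c=snap(n);P=cloud(c)-off-BO;X=P[...,0]*np.cos(a)+P[...,1]*np.sin(a);Y=-P[...,0]*np.sin(a)+P[...,1]*np.cos(a);Z=P[...,2]
    H=cv2.cvtColor(c['image'],cv2.COLOR_RGB2HSV);w=(H[...,1]<50)&(H[...,2]>140)&(X>-165)&(X<-20)&(abs(Y)<60)&(Z>125)&(Z<200)
    for x in range(-150,-30,15):
        k=w&(X>x)&(X<x+15)
        if k.sum()>4: print(n,x+7,k.sum(),'Y',np.percentile(Y[k],[3,97]).round(1),'z',np.percentile(Z[k],[10,50,90]).round(1))
    g=(H[...,0]>60)&(H[...,0]<95)&(H[...,1]>90)&(abs(X+60)<40)&(Z>135)&(Z<175)
    for sgn in(-1,1):
        k=g&(Y*sgn>30)
        if k.sum()>4: print(n,'cheek',sgn,k.sum(),np.percentile(Y[k],[3,50,97]).round(1))
E
```

```text
time: 24.35
tool_pos: [451.9, -294.9, 190.6]
tcp_rot: [-3.141, 0.52, -2.97]
contact_force: [0.0, -0.3, -3.0]
grip_width: 17.4
finger_force: 30.0
from [ 451.9 -294.9  190.6] to [ 450.7 -295.1  189.4] euler [ 180.   30. -170.] turn [-0.11 -0.2  -0.14] shift m [0.0017 0.     0.0004]
[-1.03359364  0.2258488   1.85096316  0.60384585  0.95646338 -3.10448822]
scene -113 5 Y [-41.2  42.4] z [177.6 179.3 181.4]
scene -98 94 Y [-41.4  43.3] z [152.3 154.3 173.2]
scene -83 207 Y [-38.2  43.1] z [150.5 152.8 155.4]
scene -68 177 Y [-38.5  41.2] z [148.6 151.  153. ]
scene cheek -1 49 [-51.3 -49.7 -46.8]
scene cheek 1 68 [48.8 50.  53.3]
top -143 96 Y [-39.8  42.6] z [161.8 176.  191.9]
top -128 155 Y [-39.7  42.5] z [153.6 158.7 179.5]
top -113 189 Y [-39.6  41.9] z [152.2 156.5 170.2]
top -98 187 Y [-39.9  45.1] z [148.4 154.5 162.3]
top -83 178 Y [-39.8  48. ] z [148.8 152.6 158.1]
top -68 132 Y [-39.4  48.6] z [147.  151.2 155.2]
top -53 5 Y [-41.2  50.6] z [145.8 146.4 155.7]
```

```bash
python3 plan.py -59 128.5 -12 36; python3 plan.py -57.6 122 -20 36; python3 plan.py -60 109 -34 36
```

```text
from [ 451.9 -295.   190.8] to [ 454.3 -294.5  179. ] euler [ 180.   24. -170.] turn [-0.13  5.81 -0.14] shift m [0.0037 0.0001 0.0115]
from [ 451.9 -295.   190.8] to [ 463.6 -292.8  186.5] euler [ 180.   16. -170.] turn [-0.12 13.81 -0.15] shift m [-0.0082  0.0001  0.0097]
from [ 451.9 -295.   190.8] to [ 479.4 -290.1  194.7] euler [ 180.    2. -170.] turn [-0.1  27.81 -0.16] shift m [-0.0263  0.0002  0.0105]
```

```bash
python3 -m handwheel '[[[0,1.5,0],[0.001,0,0.003],0],[[0,3,0],[0.002,0,0.006],0],[[0,4.5,0],[0.003,0,0.009],0],[[0,5.8,0],[0.0037,0,0.0115],0],[[0,8.3,0],[0,0,0.011],0],[[0,11,0],[-0.004,0,0.0103],0],[[0,13.8,0],[-0.0082,0,0.0097],0],[[0,17,0],[-0.0124,0,0.0099],0],[[0,20.5,0],[-0.017,0,0.0101],0],[[0,24,0],[-0.0215,0,0.0103],0],[[0,27.8,0],[-0.0263,0,0.0105],0],[[0,27.8,0],[-0.0263,0,0.0105],0]]'
cat > boxchk.py <<'E'
from h import *
BO=np.array([614.7,-266.2,0]);a=np.radians(10);c34,s34=np.cos(np.radians(34)),np.sin(np.radians(34))
print(get_obs()['joint_positions'].round(2) if hasattr(get_obs()['joint_positions'],'round') else '')
for n,off in(('scene',[2.5,-3.5,0]),('top',[3.4,0,0])):
    c=snap(n);P=cloud(c)-off-BO;X=P[...,0]*np.cos(a)+P[...,1]*np.sin(a);Y=-P[...,0]*np.sin(a)+P[...,1]*np.cos(a);Z=P[...,2]
    A=(X+103)*c34-(Z-134)*s34;B=(X+103)*s34+(Z-134)*c34
    H=cv2.cvtColor(c['image'],cv2.COLOR_RGB2HSV);box=(A>-80)&(A<130)&(B>-8)&(B<55)&(abs(Y)<47)
    w=(H[...,1]<55)&(H[...,2]>130)&box
    for x in range(-60,120,15):
        k=w&(A>x)&(A<x+15)
        if k.sum()>4: print(n,'along',x+7,k.sum(),'Y',np.percentile(Y[k],[3,97]).round(0),'perp',np.percentile(B[k],[10,50,90]).round(1))
    b=box&(H[...,0]<28)&(H[...,0]>8)&(H[...,1]>110)&(H[...,2]>110)
    N,l,st,ce=cv2.connectedComponentsWithStats(b.astype('uint8'))
    for i in range(1,N):
        if st[i,4]>4: k=l==i;print(n,'btn?',st[i,4],'along',np.nanmedian(A[k]).round(),'Y',np.nanmedian(Y[k]).round(),'perp',np.nanmedian(B[k]).round())
E
python3 boxchk.py
```

```text
time: 25.65
tool_pos: [481.6, -289.7, 195.0]
tcp_rot: [-3.14, 0.036, -2.968]
contact_force: [1.4, -0.7, -1.3]
grip_width: 17.7
finger_force: 30.0
[-0.69  0.39  1.45  0.03  1.27 -2.45]
scene along -53 280 Y [-38.  40.] perp [ 6.6 17.2 32.9]
scene along -38 229 Y [-41.  42.] perp [ 2.9 12.  30.4]
scene along -23 5 Y [-41. -39.] perp [29.9 31.2 33.1]
scene along -8 9 Y [-47. -40.] perp [22.3 28.7 31.7]
scene along 7 11 Y [-46. -40.] perp [ 1.9  7.3 27.7]
scene along 22 11 Y [-42.  -0.] perp [-1.2  4.   5.7]
scene along 37 43 Y [-34.   2.] perp [3.  4.8 5.9]
scene along 52 17 Y [-23.  31.] perp [-0.3  0.7  4.3]
scene along 67 51 Y [-33.   6.] perp [-0.7  0.4  1.6]
scene along 82 42 Y [-30.   8.] perp [-0.3  0.4  1.2]
scene along 97 14 Y [-14.   1.] perp [10.1 14.  15.7]
scene btn? 9 along 89.0 Y 2.0 perp 14.0
top along 97 152 Y [-3. 43.] perp [20.3 39.8 50.8]
top along 112 5 Y [ 3. 35.] perp [30.4 49.5 53. ]
```

```bash
python3 plan.py -60 109 -34 36; python3 plan.py 43.5 39.5 -34 36
```

```text
from [ 480.  -289.8  194.3] to [ 479.4 -290.1  194.7] euler [ 180.    2. -170.] turn [-0.02  0.12 -0.13] shift m [ 0.0006 -0.0002 -0.0004]
from [ 480.  -289.8  194.3] to [ 581.4 -272.1  125.2] euler [ 180.    2. -170.] turn [-0.02  0.12 -0.13] shift m [-1.003e-01  1.000e-04  7.290e-02]
```

```bash
python3 -m handwheel '[[[0,0,0],[-0.003,0,0.0022],0],[[0,0,0],[-0.008,0,0.0058],0],[[0,0,0],[-0.0135,0,0.0098],0],[[0,0,0],[-0.019,0,0.0138],0],[[0,0,0],[-0.0245,0,0.0178],0],[[0,0,0],[-0.03,0,0.0218],0],[[0,0,0],[-0.0355,0,0.0258],0],[[0,0,0],[-0.041,0,0.0298],0],[[0,0,0],[-0.0465,0,0.0338],0],[[0,0,0],[-0.052,0,0.0378],0]]'; python3 boxchk.py; python3 plan.py 43.5 39.5 -34 36
```

```text
time: 26.75
tool_pos: [532.8, -281.3, 159.3]
tcp_rot: [-3.14, 0.036, -2.97]
contact_force: [-1.0, -0.0, 10.4]
grip_width: 17.4
finger_force: 30.0
[-0.63  0.5   1.39  0.03  1.23 -2.38]
scene along -8 14 Y [-33.   7.] perp [24.8 28.2 35.8]
scene along 7 175 Y [-40.  40.] perp [-0.1  8.7 27. ]
scene along 22 414 Y [-41.  42.] perp [ 1.2 13.2 30.7]
scene along 97 37 Y [-28.   3.] perp [ 1.7  3.9 46.9]
scene along 112 6 Y [-21.  -1.] perp [1.  1.9 2.9]
scene btn? 84 along 110.0 Y -16.0 perp 10.0
from [ 533.1 -281.1  158.6] to [ 581.4 -272.1  125.2] euler [ 180.    2. -170.] turn [-0.09  0.06 -0.14] shift m [-0.0479  0.0007  0.0351]
```

```bash
python3 -m handwheel '[[[0,0,0],[-0.006,0,0.0035],0],[[0,0,0],[-0.012,0,0.0075],0],[[0,0,0],[-0.018,0,0.0118],0],[[0,0,0],[-0.024,0,0.016],0],[[0,0,0],[-0.03,0,0.0205],0],[[0,0,0],[-0.036,0,0.0247],0],[[0,0,0],[-0.042,0,0.029],0],[[0,0,0],[-0.0475,0.0007,0.033],0],[[0,0,0],[-0.0475,0.0007,0.033],0],[[0,0,0],[-0.0475,0.0007,0.033],0]]'; python3 boxchk.py; python3 plan.py 43.5 39.5 -34 36; python3 -m handwheel '[[[0,0,0],[0,0,0],0],[[0,0,0],[0,0,0],0],[[0,0,0],[0,0,0],0],[[0,0,0],[0,0,0],0],[[0,0,0],[0,0,0],0]]'; python3 boxchk.py|grep btn
```

```text
time: 27.85
tool_pos: [580.0, -271.9, 126.4]
tcp_rot: [-3.142, 0.034, -2.97]
contact_force: [1.3, -0.7, 1.4]
grip_width: 17.8
finger_force: 30.0
[-0.57  0.59  1.31  0.02  1.21 -2.32]
scene along -8 5 Y [-47. -46.] perp [11.7 25.6 32. ]
scene along 7 78 Y [-46.  44.] perp [-0.5  0.8  2.7]
scene along 22 120 Y [-40.  45.] perp [-0.8  0.3  1.2]
scene along 37 125 Y [-37.  44.] perp [-1.   0.3  1.5]
scene along 52 116 Y [-36.  42.] perp [-0.8  0.4 26.4]
scene along 67 271 Y [-35.  42.] perp [-0.5 10.2 28.7]
scene along 82 266 Y [-35.  43.] perp [ 1.  13.9 30. ]
scene along 97 58 Y [-44.  22.] perp [44.6 48.6 50.5]
top along 7 17 Y [-45. -29.] perp [-2.5  0.8  1.8]
from [ 579.8 -271.9  126.4] to [ 581.4 -272.1  125.2] euler [ 180.    2. -170.] turn [ 0.   -0.02 -0.17] shift m [-0.0015 -0.0005  0.0012]
time: 28.45
tool_pos: [579.5, -271.8, 126.8]
tcp_rot: [3.141, 0.034, -2.97]
contact_force: [1.8, -0.7, -0.9]
grip_width: 17.2
finger_force: 30.0
```

```bash
python3 -m handwheel '[[[0,0,0],[-0.005,0,0.0035],0],[[0,0,0],[0.003,0,-0.002],0],[[0,0,0],[-0.005,0,0.0035],0],[[0,0,0],[0.003,0,-0.002],0],[[0,0,0],[-0.005,0,0.0035],0],[[0,0,0],[0,0,0],0],[[0,0,0],[0,0,0],0],[[0,0,0],[0,0,0],0]]'
python3 - <<'E'
from h import *
import time
F=[]
for i in range(4): capture('top');F.append(get_obs()['contact_force'])
print(np.mean(F,0),np.std(F,0))
c=snap('wrist','w9.png');P=cloud(c)
BO=np.array([614.7,-266.2,0]);a=np.radians(10);P=P-BO
X=P[...,0]*np.cos(a)+P[...,1]*np.sin(a);Y=-P[...,0]*np.sin(a)+P[...,1]*np.cos(a)
H=cv2.cvtColor(c['image'],cv2.COLOR_RGB2HSV);m=(H[...,0]>8)&(H[...,0]<32)&(H[...,1]>100)&(H[...,2]>110)&(abs(Y)<50)
N,l,st,ce=cv2.connectedComponentsWithStats(m.astype('uint8'))
for i in range(1,N):
    if st[i,4]>15:k=l==i;print(st[i,4],ce[i].round(),np.nanmedian(X[k]).round(),np.nanmedian(Y[k]).round(),np.nanmedian(P[...,2][k]).round())
E
```

```text
time: 29.35
tool_pos: [579.5, -271.8, 127.0]
tcp_rot: [3.141, 0.034, -2.97]
contact_force: [0.2, -0.2, 0.6]
grip_width: 17.5
finger_force: 30.0
[-0.19464415  0.48003055  0.83592464] [0.98683228 0.36606449 0.46208124]
45 [304.  25.] -189.0 -12.0 -4.0
3035 [320. 266.] -72.0 1.0 203.0
351 [275. 337.] -70.0 -10.0 240.0
400 [364. 336.] -70.0 11.0 238.0
3321 [341. 385.] -62.0 10.0 247.0
```

```bash
python3 -m handwheel '[[[0,0,0],[0.003,0,-0.0022],0],[[0,0,0],[0.009,0,-0.0065],0],[[0,0,0],[0.017,0,-0.0124],0],[[0,0,0],[0.025,0,-0.0182],0],[[0,0,0],[0.033,0,-0.024],0],[[0,0,0],[0.041,0,-0.0298],0],[[0,0,0],[0.049,0,-0.0356],0],[[0,0,0],[0.057,0,-0.0414],0],[[0,0,0],[0.065,0,-0.0472],0],[[0,0,0],[0.073,0,-0.053],0],[[0,0,0],[0.081,0,-0.0589],0],[[0,0,0],[0.089,0,-0.0647],0]]'; python3 boxchk.py
python3 -m handwheel '[[[0,0,0],[0.008,0,-0.008],0],[[0,0,0],[0.018,0,-0.02],0],[[0,0,0],[0.03,0,-0.035],0],[[0,0,0],[0.042,0,-0.052],0],[[0,0,0],[0.055,0,-0.07],0],[[0,0,0],[0.068,0,-0.088],0],[[0,0,0],[0.078,0,-0.103],0],[[0,0,0],[0.085,0,-0.115],0],[[0,0,0],[0.088,0,-0.12],0],[[0,0,0],[0.088,0,-0.12],0]]'; python3 boxchk.py;python3 - <<'E'
from h import *
F=[]
for i in range(6): capture('top');F.append(get_obs()['contact_force'])
print('held weight',np.mean(F,0))
E
```

```text
time: 30.8
tool_pos: [489.0, -287.6, 189.0]
tcp_rot: [-3.142, 0.034, -2.97]
contact_force: [1.1, -0.4, -1.3]
grip_width: 17.5
finger_force: 30.0
[-0.68  0.41  1.45  0.03  1.26 -2.43]
scene along -53 9 Y [-8. 11.] perp [26.1 27.9 33.3]
scene along -38 488 Y [-39.  43.] perp [ 4.2 14.9 31.9]
scene along -23 13 Y [-40.   7.] perp [ 4.3 19.3 34. ]
scene along -8 10 Y [-47. -39.] perp [13.9 29.2 34. ]
scene along 7 11 Y [-43. -39.] perp [ 1.6  7.  28.3]
scene along 22 10 Y [-41. -38.] perp [-0.5  2.3 24.3]
scene along 37 19 Y [-23.   2.] perp [4.5 5.6 6.6]
scene along 52 35 Y [-26.   5.] perp [4.3 5.4 6.2]
scene along 67 20 Y [-23.  19.] perp [-0.9  0.2  1.2]
scene along 82 45 Y [-29.   7.] perp [-0.5  0.4  1.3]
scene along 97 73 Y [-28.   5.] perp [-0.4 13.9 20.1]
top along 97 101 Y [ 8. 45.] perp [27.7 41.9 52.3]
top along 112 5 Y [ 1. 28.] perp [23.9 47.3 51.8]
time: 31.9
tool_pos: [398.9, -303.5, 306.3]
tcp_rot: [-3.14, 0.036, -2.971]
contact_force: [0.7, -0.2, -1.8]
grip_width: 17.5
finger_force: 30.0
[-0.82  0.22  1.4   0.03  1.5  -2.57]
scene along 7 20 Y [-44. -21.] perp [-0.6  0.7  2. ]
scene along 22 29 Y [-40.  23.] perp [-0.6  0.2  1.5]
scene along 37 76 Y [-38.  37.] perp [-0.9  0.2  1.2]
scene along 52 58 Y [-46.  39.] perp [-1.3  0.1  1.6]
scene along 67 11 Y [-34. -27.] perp [-0.8 -0.   0.9]
scene along 82 16 Y [-31.  42.] perp [-0.6  0.9  1.6]
scene along 97 128 Y [-43.  41.] perp [-0.3 27.4 47.4]
top along 7 12 Y [33. 45.] perp [-2.7  1.3  2.7]
top along 22 30 Y [17. 41.] perp [-2.5  0.2  2.4]
top along 37 46 Y [-1. 35.] perp [-2.5 -0.1  2.9]
top along 52 52 Y [-13.  30.] perp [-2.3 -0.   2.9]
top along 67 75 Y [-30.  29.] perp [-3.1 -0.3  2.3]
top along 82 60 Y [-42.  30.] perp [-3.5 -0.9  2.9]
top along 97 264 Y [-30.  42.] perp [ 3.5 35.6 49.9]
top along 112 14 Y [-37.  39.] perp [45.8 48.3 52.2]
held weight [ 0.16716667  0.03501363 -1.54482108]
```

```bash
python3 -m handwheel '[[[0,-0.3,0.3],[-0.005,0.008,0],0],[[0,-1,1],[-0.016,0.023,0],0],[[0,-2,2],[-0.03,0.044,0],0],[[0,-3,3],[-0.045,0.066,0.005],0],[[0,-4,4],[-0.06,0.088,0.02],0],[[0,-5,5],[-0.075,0.11,0.04],0],[[0,-6,6],[-0.091,0.133,0.065],0],[[0,-7,7.5],[-0.108,0.157,0.095],0],[[0,-8,8.5],[-0.123,0.18,0.12],0],[[0,-8,9.5],[-0.136,0.198,0.135],0],[[0,-8,10],[-0.145,0.211,0.145],0],[[0,-8,10],[-0.145,0.211,0.145],0]]'
python3 -m handwheel '[[[0,0,0],[0,0,0.01],0],[[0,0,0],[0,0,0.025],0],[[0,0,0],[0,0,0.04],0],[[0,0,0],[0,0,0.05],0],[[0,0,0],[0,0,0.05],0]]'
python3 - <<'E'
from h import *
t=np.array(get_obs()['tool_pos']);s=snap('scene');P=cloud(s)-[2.5,-3.5,0];d=P-t
H=cv2.cvtColor(s['image'],cv2.COLOR_RGB2HSV);w=(H[...,1]<55)&(H[...,2]>120)&(d[...,0]>25)&(d[...,0]<180)&(abs(d[...,1])<60)
for x in range(25,160,15):
    k=w&(d[...,0]>x)&(d[...,0]<x+15)
    if k.sum()>4: print(x+7,k.sum(),np.percentile(P[k][:,2],[5,30,60]).round(1),np.percentile(P[k][:,1],[3,97]).round())
E
```

```text
time: 33.5
tool_pos: [510.3, -67.1, 164.0]
tcp_rot: [3.121, 0.17, 3.139]
contact_force: [-0.3, -0.2, -1.6]
grip_width: 17.6
finger_force: 30.0
time: 34.0
tool_pos: [518.7, -69.1, 115.0]
tcp_rot: [3.123, 0.171, 3.136]
contact_force: [-0.1, -0.8, -1.7]
grip_width: 17.6
finger_force: 30.0
32 17 [70.7 80.  93.3] [-111. -107.]
47 27 [-0.3  3.4 71.7] [-111.  -14.]
62 16 [51.  52.7 55.3] [-110.  -80.]
77 37 [42.2 44.4 46.7] [-109.  -77.]
107 12 [-3.7 -1.4  0.1] [-88. -53.]
```

```bash
python3 -m handwheel '[[[0,-1.5,0],[0.0015,0,0.01],0],[[0,-3,0],[0.003,0,0.02],0],[[0,-4.5,0],[0.005,0,0.03],0],[[0,-6,0],[0.0068,0,0.0394],0],[[0,-6,0],[0.0068,0,0.0394],0]]'
python3 -m handwheel '[[[0,0,0],[0.001,0,0.0038],0],[[0,0,0],[0.0022,0,0.0077],0],[[0,0,0],[0.0033,0,0.0115],0],[[0,0,0],[0.0044,0,0.0154],0],[[0,0,0],[0.0055,0,0.0192],0],[[0,0,0],[0.0066,0,0.023],0],[[0,0,0],[0.0077,0,0.027],0],[[0,0,0],[0.0088,0,0.0308],0],[[0,0,0],[0.0099,0,0.0346],0],[[0,0,0],[0.0108,0,0.0375],0],[[0,0,0],[0.0108,0,0.0375],0]]'
python3 - <<'E'
from h import *
t=np.array(get_obs()['tool_pos']);s=snap('scene');P=cloud(s)-[2.5,-3.5,0];d=P-t
print(get_obs()['joint_positions'])
H=cv2.cvtColor(s['image'],cv2.COLOR_RGB2HSV);w=(H[...,1]<55)&(H[...,2]>120)&(d[...,0]>15)&(d[...,0]<180)&(abs(d[...,1])<60)
for x in range(15,160,15):
    k=w&(d[...,0]>x)&(d[...,0]<x+15)
    if k.sum()>4: print(x+7,k.sum(),np.percentile(P[k][:,2],[5,30,60]).round(1),np.percentile(P[k][:,1],[3,97]).round())
E
```

```text
time: 34.55
tool_pos: [518.3, -68.0, 75.8]
tcp_rot: [3.122, 0.276, 3.134]
contact_force: [0.3, 0.2, -1.4]
grip_width: 17.4
finger_force: 30.0
time: 35.65
tool_pos: [519.4, -67.4, 36.8]
tcp_rot: [3.123, 0.277, 3.134]
contact_force: [0.2, -0.1, 1.3]
grip_width: 17.6
finger_force: 30.0
[-0.34924921  0.41983075  1.994842    0.23865245  0.48243977 -2.11359952]
22 12 [10.  13.8 20.1] [-110. -104.]
37 17 [16.8 19.4 21.7] [-110. -107.]
52 21 [12.1 19.8 25.4] [-110. -107.]
67 18 [11.3 21.1 27.8] [-110. -107.]
82 22 [3.  4.2 7.1] [-109.  -32.]
97 112 [-0.5  2.3  3.8] [-108.  -24.]
112 76 [-3.1  0.3  2.2] [-106.  -23.]
```

Pivoting as planned. I'll lower the last 12 mm and release.

```bash
python3 -m handwheel '[[[0,0,0],[0.0008,0,0.003],0],[[0,0,0],[0.0016,0,0.006],0],[[0,0,0],[0.0024,0,0.0085],0],[[0,0,0],[0.003,0,0.0105],0],[[0,0,0],[0.003,0,0.0105],0]]'
cat > fl.py <<'E'
from h import *
s=snap('scene');P=cloud(s)-[2.5,-3.5,0]
H=cv2.cvtColor(s['image'],cv2.COLOR_RGB2HSV);w=(H[...,1]<55)&(H[...,2]>120)&(P[...,0]>530)&(P[...,0]<700)&(P[...,1]<-10)&(P[...,1]>-125)
for x in range(530,690,15):
    k=w&(P[...,0]>x)&(P[...,0]<x+15)
    if k.sum()>4: print(x+7,k.sum(),np.percentile(P[k][:,2],[5,30,60]).round(1),np.percentile(P[k][:,1],[3,97]).round())
E
python3 fl.py
```

```text
time: 36.2
tool_pos: [519.3, -67.1, 26.0]
tcp_rot: [3.123, 0.277, 3.134]
contact_force: [-0.5, 1.1, 0.4]
grip_width: 17.6
finger_force: 30.0
552 7 [ 8.2 13.1 14.5] [-110. -107.]
567 15 [ 8.6 11.9 16.6] [-110. -107.]
582 21 [ 7.1 12.4 18.8] [-109. -106.]
597 31 [ 1.   3.1 11.2] [-109.  -24.]
612 122 [-1.1  1.   3.7] [-107.  -22.]
627 159 [-1.7  0.5  2.2] [-106.  -22.]
642 25 [-4.4 -1.   0.6] [-104.  -25.]
```

```bash
python3 -m handwheel '[[[0,0,0],[0.0005,0,0.0015],0],[[0,0,0],[0.0006,0,0.002],0],[[0,0,0],[0.0006,0,0.002],0]]'; python3 -m handwheel '[[[0,0,0],[0,0,0],0.2],[[0,0,0],[0,0,0],0.4],[[0,0,0],[0,0,0],0.7],[[0,0,0],[0,0,0],1],[[0,0,0],[0,0,0],1],[[0,0,0],[0,0,0],1]]'; python3 fl.py
```

```text
time: 36.55
tool_pos: [519.4, -67.2, 24.5]
tcp_rot: [3.123, 0.278, 3.135]
contact_force: [-2.3, 0.3, 4.9]
grip_width: 17.2
finger_force: 30.0
time: 37.15
tool_pos: [519.3, -67.1, 24.2]
tcp_rot: [3.123, 0.278, 3.135]
contact_force: [0.4, 0.1, 0.8]
grip_width: 53.9
finger_force: 0.0
552 10 [ 5.9 11.2 12.6] [-110. -107.]
567 10 [ 3.1  7.  14.7] [-111. -106.]
582 20 [ 6.5 12.  17.6] [-109. -106.]
597 23 [ 4.2 12.4 19.4] [-109.  -23.]
612 130 [-1.3  1.6  3.8] [-107.  -21.]
627 163 [-1.9  0.5  2.3] [-107.  -23.]
642 29 [-2.7 -0.8  0.5] [-101.  -24.]
```

```bash
python3 -m handwheel '[[[0,0,0],[0,0,0],1],[[0,0,0],[0,0,0],1],[[0,0,0],[0,0,-0.005],1],[[0,0,0],[0,0,-0.015],1],[[0,0,0],[0,0,-0.03],1],[[0,0,0],[0,0,-0.05],1],[[0,0,0],[0,0,-0.075],1],[[0,0,0],[0,0,-0.1],1],[[0,0,0],[0,0,-0.13],1],[[0,0,0],[0,0,-0.16],1],[[0,0,0],[0,0,-0.18],1],[[0,0,0],[0,0,-0.18],1]]'
python3 fl.py; python3 boxchk.py | grep -v top
python3 - <<'E'
from h import *
for n,off in(('scene',[2.5,-3.5,0]),('top',[3.4,0,0])):
    c=snap(n,n+'_end.png');P=cloud(c)-off;H=cv2.cvtColor(c['image'],cv2.COLOR_RGB2HSV)
    z=np.load(n+'0.npz');H0=cv2.cvtColor(z['image'],cv2.COLOR_RGB2HSV)
    f=lambda H:((H[...,0]<28)&(H[...,0]>8)&(H[...,1]>90)&(H[...,2]>110)).astype('uint8')
    m=f(H)&(1-cv2.dilate(f(H0),np.ones((5,5),np.uint8)))
    m&=((P[...,0]>380)&(P[...,0]<780)&(P[...,1]>-400)&(P[...,1]<450)&(P[...,2]<170)).astype('uint8')
    N,l,st,ce=cv2.connectedComponentsWithStats(m)
    print(n,[(int(st[i,4]),np.nanmedian(P[l==i],0).round().tolist()) for i in range(1,N) if st[i,4]>5])
    b=f(H)&((P[...,0]>480)&(P[...,0]<700)&(P[...,1]>35)&(P[...,1]<145)&(P[...,2]<30)).astype('uint8');print('orange px in bin',int(b.sum()))
    dif=cv2.absdiff(c['image'],z['image']).max(-1)>60
    for nm,pt in dict(mug=(740,225,50),tape=(750,165,20),spool=(750,105,12),measure=(690,320,5)).items():
        u,v=proj(c,pt).astype(int);print(n,nm,dif[v-12:v+12,u-12:u+12].mean().round(2),end=' ')
    print()
E
```

```text
time: 38.4
tool_pos: [470.8, -70.8, 200.9]
tcp_rot: [3.126, 0.284, 3.135]
contact_force: [0.7, -0.3, -0.6]
grip_width: 91.7
finger_force: 0.0
537 61 [25.  31.7 35.4] [-106.  -28.]
552 65 [10.5 27.8 32. ] [-109.  -24.]
567 132 [-1.   1.8  4.6] [-109.  -23.]
582 164 [-1.4  1.3  3.3] [-108.  -24.]
597 159 [-1.4  1.   2.9] [-108.  -23.]
612 165 [-1.9  0.5  2.7] [-108.  -22.]
627 159 [-2.6  0.5  2.5] [-108.  -23.]
642 28 [-5.4 -1.5  0.3] [-101.  -24.]
[-0.4   0.09  1.89  0.16  0.91 -2.05]
scene along -8 5 Y [-47.  13.] perp [ 9.8 22.4 36.1]
scene along 7 75 Y [-45.  45.] perp [-0.5  0.7  2.7]
scene along 22 125 Y [-39.  44.] perp [-0.9  0.1  1.2]
scene along 37 112 Y [-37.  45.] perp [-1.   0.2  1.3]
scene along 52 106 Y [-35.  44.] perp [-1.1  0.2  1.4]
scene along 67 100 Y [-32.  45.] perp [-0.9  0.1  1.1]
scene along 82 95 Y [-29.  43.] perp [-0.9  0.2  1.5]
scene along 97 765 Y [-38.  44.] perp [ 9.1 28.7 47.8]
scene along 112 6 Y [-7. 34.] perp [35.9 54.  54.9]
scene [(216, [489.0, -69.0, 67.0])]
orange px in bin 0
scene mug 0.23 scene tape 0.04 scene spool 0.0 scene measure 0.08 
top [(7, [513.0, -59.0, 53.0]), (69, [466.0, -66.0, 77.0])]
orange px in bin 0
top mug 0.0 top tape 0.0 top spool 0.0 top measure 0.0
```

```bash
python3 -c "
from plant import close_job;print(close_job())"
```

```text
the job is handed in; nothing more can be done
None
```

The job is handed in at 38 s on the robot clock. No button shows in the bin, scoop, chute or on the desk, so all five should be in the green box, though I couldn't see inside it. The flap is shut, the scoop lies flat and empty on the desk, and the mug, tape, spool and caliper had not moved (I didn't check the loupe or tin).

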